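# Pack printed bearing blocks and burnish the case seam

### The arm

A 6-joint arm with a two-finger parallel gripper is mounted at the origin on the work surface. World frame = base frame: x ahead of the robot, y to its left, z up, the work surface at z = 0. Lengths are in m, angles in rad, forces in N, time in s.
With the tool pointing down it reaches from about 0.35 to 0.95 m from the base axis. Payload 17.4 kg.
Tool frame: the origin (TCP) lies on the front face of the gripper's body, between the roots of the fingers; the fingertips stand 84 mm ahead of it and the grasp point (between the pads) lies 65 mm ahead of it; z points along the fingers, y is the direction in which the jaws open and shut (so a half turn about z gives the same grasp; the last joint's range is limited). The gripper opens to 93 mm and grips with 3 to 60 N. Pads are 15 mm wide; open, the fingers measure 128 mm over their backs; the gripper's body (75 mm by 188 mm) begins 65 mm behind the grasp point.
Start: joints at [-1.303, 0.116, 1.442, -0, 1.584, -0.038], TCP at [0.203, -0.644, 0.303] pointing down, gripper open.
Joint ranges: [-2.83, 2.83], [-0.83, 2.19], [0.07, 2.5], [-1.14, 4.28], [0.01, 3], [-2.97, 2.97]. Speed limits (rad/s): [1.89, 1.89, 2.22, 3.14, 3.14, 3.14].

### API

Orientations are given as a unit quaternion [x, y, z, w].
In Python, from bench import * gives the robot as it stands.
- The arm moves only by the tool apply_moves, never from a script. Its argument "motion" is text: rows parted by semicolons, each of 7 numbers parted by spaces: the shift along the tool's x, y, z in cm, then the turn, a rotation vector about the tool's x, y, z in rad, then the opening, from -1 (shut) to 1 (fully open). In form: tx ty tz wx wy wz hand; .... A call has exactly 8 rows; each row shifts and turns the pose as measured when the row begins, along the tool's axes as they then stand; what a row does not reach is not made up. A row lasts 1/12 s, in which the tool goes at most 41.7 mm and 7.16 degrees, less where a joint would pass 70% of its speed; a pose out of reach is approached as far as the arm can. A call with a gripper value outside its range is refused whole. The fingers move at their own pace and stop on an object; "force" is the grip in N (left out, the last holds). Time passes only in rows, so rows that do not move let the fingers close, or fill a call up. It gives the time, the measured TCP pose, the force and the opening at its end, in the units of the state.
- read_state(): the state, without advancing time (a new reading comes with each control period).
- grab_frame(name): name is "scene" or "top"; returns the picture (384x512x3 uint8, red, green, blue); there is no depth.
- camera_model(name): a dict with "camera_matrix" (3x3 intrinsics, pixels), "eye" and "orientation" of the camera in the world. Camera axes: x right, y up, looking along -z (the intrinsics and any distortion apply to the point x, -y, -z); pixel columns grow to the right and rows downward; lengths in m; the calibration is good to about 2 mm. A picture is of the moment at which its call begins. camera_model takes no time and is no camera call.
- job_done(): hands the job in, once; it reports no verdict.
Trained networks look in the newest picture that a camera, given by its name, has taken for a name from the list of things; names that differ only in an ending like _2 or _b are one class to them, and where a whole thing is asked for, a point or a joint stands for the part that bears it (a point fixed in the world has none). Each returns a list of dicts, best first, with "score" (0 to 1); they miss things now and then, are a little off and sometimes report something else, mostly with a low value. They report only what shows in the picture. A call takes as long as a camera call. They do not tell look-alikes from the thing itself.
- spot_in(camera, label): "pixel" ([column, row] in pixels, amid what is visible of it).
- masks_of(camera, label): "mask" (384x512 bool, what is visible of it) and "pixel" ([column, row] in pixels, amid what is visible of it).
The state is a dict: "t": time; "qpos": joint angles; "joint_vel": joint speeds; "joint_torque": joint torques, N m; "ee_pos": TCP position; "ee_rot": TCP orientation; "wrist_force": force on the tool from outside, world axes, zero at the start; "moment": the same for the moment, N m; "width": opening from 0.0 (shut) to 1.0 (fully open).
Only numpy, scipy, OpenCV 4.12 (cv2) and the standard library are available. Lean on these libraries where they do the work, as an engineer would, in place of code of your own. Each camera call takes 0.05 s, during which the arm holds its last target. There are 200 camera calls.

### The job

Lay every gold bearing block on the bench inside the black case, then fold the gold lid fully shut. Take the burnisher from its blue stand and, holding it upright with its tip down in the pale seam groove, run it in one slow, steady pass (about 2 cm a second) from the red mark along the left side, the front and the right side of the lid to the green mark; then put it back upright in its stand, fully home. Leave the other things on the bench where they are.

Things in the scene. Friction and masses are not known exactly. Their poses are not given: they have to be found in the camera images.
- case: black printed case, fixed, on a grey print plate; 146 (x) x 212 (y) x 44 mm high, open at the top. Origin: centre of its underside; x points from its front (robot side) to the hinge side, y left along the hinge, z up; turned by up to 0.25 rad. Inner floor at z = 6 mm; cavity 110 (x) x 176 (y) mm, centred, 32 mm deep under the lid. Seam groove: see seam_0
- lid (a joint): gold lid, 122 mm from hinge to free edge, 188 mm wide, 6 mm thick, hinge line in mid-thickness. 0 = folded shut (flat, top flush with the lip, 44 mm up); grows as it opens; 1.57 = upright; at most 1.9 (leaning away from the robot). Starts at 1.45 to 1.8. Stiff hinge: it stays where it is left; about 2 N at the free edge folds it
- lid_hinge (a point): middle of the lid's hinge line, fixed on the case at x = +61, y = 0, z = +41 mm of the case; axes as the case's
- burnisher: seam burnisher, upright stylus 92 mm tall, 70 g. Origin: the point of its tip (bottom); z up along it. Steel tip 4 mm across for the first 12 mm, then widening to an 8 mm shaft; black flange 30 mm across from 42 to 46 mm; above it an orange grip 16 x 16 mm square (faces across its x and y) from 46 to 92 mm: hold it there, from above
- stand: blue block 64 x 64 x 50 mm, fixed; origin: centre of its underside. A vertical through-hole 19 mm across in the middle holds the burnisher: the flange rests on the block's top, so the tip is 8 mm above the stand's underside
- spray: bystander: white bottle with a blue cap, 48 mm across, 140 mm tall; origin: centre of underside
- jar: bystander: small glass jar, 44 mm across, 55 mm tall; origin: centre of underside
- scraper: bystander: spatula-like print scraper 190 mm long, lying flat
- bracket: bystander: small grey L-shaped print, 45 x 30 x 32 mm
- cup: bystander: blue cup, 72 mm across, 80 mm tall; origin: centre of underside
- block_a: gold printed bearing block, 45 g; foot 44 (x) x 24 (y) x 12 mm with a round hub on it, 27 mm high in all; flat parallel faces 24 mm apart across y, to grip by. Origin: centre of its underside, z up. Two or three of the blocks are there at a start; a missing one reads None
- block_b: gold printed bearing block, 45 g; foot 44 (x) x 24 (y) x 12 mm with a round hub on it, 27 mm high in all; flat parallel faces 24 mm apart across y, to grip by. Origin: centre of its underside, z up. Two or three of the blocks are there at a start; a missing one reads None
- block_c: gold printed bearing block, 45 g; foot 44 (x) x 24 (y) x 12 mm with a round hub on it, 27 mm high in all; flat parallel faces 24 mm apart across y, to grip by. Origin: centre of its underside, z up. Two or three of the blocks are there at a start; a missing one reads None
- seam_0 (a point): point on the floor of the seam groove, on its centre line, at the red mark; axes as the case's. Groove: 8 mm wide, 6 mm deep, pale floor 38 mm above the case's origin, just outside the lid's edge; centre line at case y = +98 (left), x = -65 (front), y = -98 mm (right), square corners; its sides end at x = +55 mm. Red block on the left lip marks the start
- seam_1 (a point): point on the floor of the seam groove, on its centre line, half way along the left side; axes as the case's
- seam_2 (a point): point on the floor of the seam groove, on its centre line, at the left front corner; axes as the case's
- seam_3 (a point): point on the floor of the seam groove, on its centre line, a third of the way along the front; axes as the case's
- seam_4 (a point): point on the floor of the seam groove, on its centre line, two thirds of the way along the front; axes as the case's
- seam_5 (a point): point on the floor of the seam groove, on its centre line, at the right front corner; axes as the case's
- seam_6 (a point): point on the floor of the seam groove, on its centre line, half way along the right side; axes as the case's
- seam_7 (a point): point on the floor of the seam groove, on its centre line, at the green mark; axes as the case's. A green block on the right lip marks it
Mind the look-alikes: they are no part of the job. What is shaped like the burnisher but purple is not meant.

How it is judged:
By the outcome, as a careful person would: the job done as asked, in the order asked, and still so for the second after the job is handed in, with the robot touching nothing.
Of block_a, block_b, block_c only 2 to 3 are there at a start; the rules pass over those that are not, and their reading is None.
At some moment in a run one of block_a, block_b, block_c may be knocked a few centimetres aside while the robot is not near it.
It also fails if it takes over 210 s, if anything falls off the work surface, if the arm or the gripper's body presses on something with over 40 N, if the wrist force passes 120 N, or if a joint passes its speed limit or range.

## Working session

There is one attempt and no reset: what is moved stays moved. The work goes in short steps, Python scripts to look and compute and a tool call to move; the robot and the scene stay as the last step left them, time stands still between calls to the robot, and variables do not carry over. Pictures are saved under pics/ and viewed, about 12 in all and at most 16, crops included, and the job is handed in when it is done.

Besides the shell and the picture viewer there is one more tool, called after "Call:" as a command line: name --argument value ..., lists and objects as JSON in quotes. apply_moves: Moves the arm, as the interface text tells. Its arguments: {"type":"object","properties":{"motion":{"type":"string"},"force":{"type":"number"}},"required":["motion"]}

```bash
mkdir -p pics; ls
python3 - <<'E'
from bench import *
import cv2,numpy as np
for n in("scene","top"):
    f=grab_frame(n); cv2.imwrite(f"pics/{n}0.png",cv2.resize(f[:,:,::-1],(800,600)))
    m=camera_model(n); print(n,m)
s=read_state();print(s)
for n in("scene","top"):
  for l in("block_a","burnisher","stand","case","lid"):
    print(n,l,[(np.round(d["pixel"]),round(d["score"],2)) for d in spot_in(n,l)])
E
```

```text
pics
scene {'camera_matrix': array([[418.79839036,   0.        , 254.75264521],
       [  0.        , 418.79839036, 197.73332631],
       [  0.        ,   0.        ,   1.        ]]), 'eye': array([ 1.1255774 , -0.65537904,  0.58858305]), 'orientation': array([0.45413956, 0.16198842, 0.30218783, 0.82231352])}
top {'camera_matrix': array([[409.33778194,   0.        , 252.39724254],
       [  0.        , 409.33778194, 188.47403967],
       [  0.        ,   0.        ,   1.        ]]), 'eye': array([ 0.46148422, -0.02896497,  1.08642087]), 'orientation': array([ 0.03995907, -0.03728153, -0.69756907,  0.71443037])}
{'t': 0.1, 'qpos': array([-1.30280723e+00,  1.16456604e-01,  1.44215973e+00,  3.14077322e-05,
        1.58402351e+00, -3.78086195e-02]), 'joint_vel': array([ 0.00067638, -0.00076265,  0.00053038,  0.00107563, -0.00111556,
        0.00225361]), 'joint_torque': array([ 2.55541483e-03, -7.22897530e+01, -6.23862791e+01,  7.81176821e-02,
        2.28055328e-02, -8.16791839e-05]), 'ee_pos': array([ 0.20318091, -0.6436034 ,  0.30209049]), 'ee_rot': array([ 9.88333558e-01,  1.52303986
[... 217 characters left out ...]
0.]), 0.69), (array([310., 174.]), 0.52), (array([283., 163.]), 0.47)]
scene burnisher [(array([ 74., 269.]), 0.85), (array([123., 248.]), 0.78), (array([177., 248.]), 0.62), (array([238., 220.]), 0.55)]
scene stand [(array([130., 268.]), 0.83), (array([285., 163.]), 0.71), (array([308., 174.]), 0.58)]
scene case [(array([238., 217.]), 0.83)]
scene lid [(array([250., 194.]), 0.65)]
top block_a [(array([100., 212.]), 0.65), (array([150., 225.]), 0.6), (array([159., 186.]), 0.58)]
top burnisher [(array([268., 198.]), 0.69), (array([374., 210.]), 0.62)]
top stand [(array([367., 208.]), 0.6)]
top case [(array([265., 194.]), 0.85)]
top lid [(array([267., 161.]), 0.8), (array([368., 209.]), 0.23)]
```

```bash
python3 -c "
import cv2,numpy as np
a=cv2.imread('pics/scene0.png');b=cv2.imread('pics/top0.png')
cv2.imwrite('pics/both.png',a)"
```

```text
(no output)
```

View pics/scene0.png

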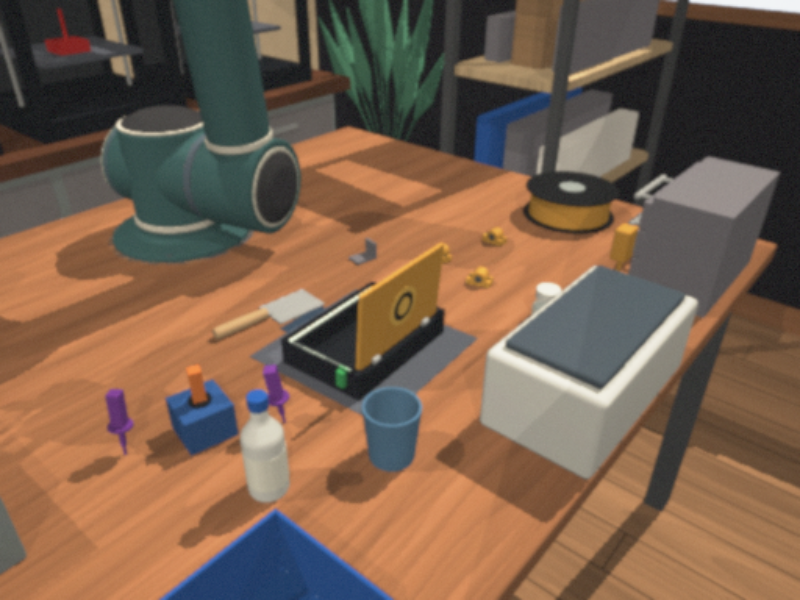

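View pics/top0.png

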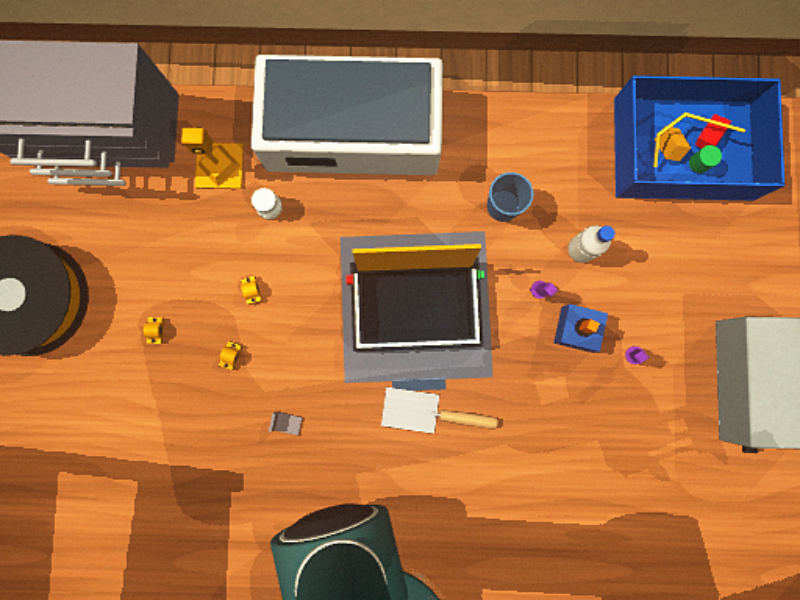

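```bash
cat > h.py <<'E'
from bench import *
import cv2,numpy as np
from scipy.spatial.transform import Rotation as R
from scipy.optimize import least_squares
CM={n:camera_model(n) for n in("scene","top")}
def proj(n,P):
    m=CM[n];p=R.from_quat(m["orientation"]).inv().apply(np.atleast_2d(P)-m["eye"])
    p=p*[1,-1,-1];q=p@m["camera_matrix"].T
    return q[:,:2]/q[:,2:]
def ray(n,px):
    m=CM[n];v=np.linalg.inv(m["camera_matrix"])@[px[0],px[1],1]
    d=R.from_quat(m["orientation"]).apply(v*[1,-1,-1]);return m["eye"],d
def at_z(n,px,z):
    e,d=ray(n,px);return e+d*(z-e[2])/d[2]
def tri(a,b):
    f=lambda X:np.r_[proj("scene",X)[0]-a,proj("top",X)[0]-b]
    r=least_squares(f,at_z("top",b,.03));return r.x,np.abs(r.fun).max()
def crop(f,c,w,h,k,name):
    x,y=int(c[0]-w/2),int(c[1]-h/2);cv2.imwrite(f"pics/{name}.png",cv2.resize(f[y:y+h,x:x+w,::-1],None,fx=k,fy=k,interpolation=cv2.INTER_CUBIC))
E
python3 - <<'E'
from h import *
fs=grab_frame("scene");ft=grab_frame("top")
np.save("fs.npy",fs);np.save("ft.npy",ft)
a=cv2.resize(fs[150:300,40:340],None,fx=2.6,fy=2.6,interpolation=cv2.INTER_CUBIC)[:,:780]
k=lambda f,x,y,w,h,s:cv2.resize(f[y:y+h,x:x+w],None,fx=s,fy=s,interpolation=cv2.INTER_CUBIC)
b=k(ft,215,145,105,100,4)   # 420x400
c=k(ft,340,170,80,70,4)     # 320x280
d=k(ft,85,165,90,80,2)
out=np.zeros((600,800,3),np.uint8);out[:400,:420]=b;out[:280,440:760]=c;out[290:450,440:620]=d
e=k(fs,180,140,160,100,2.4);out[450-90:600,0:1]=0
cv2.imwrite("pics/c1.png",out[:,:,::-1])
cv2.imwrite("pics/c2.png",k(fs,170,140,160,115,5)[:575,:800,::-1])
for l in("block_a","burnisher","stand"):
  for n in("scene","top"):
    for d in masks_of(n,l): 
      m=d["mask"];ys,xs=np.nonzero(m);print(l,n,np.round(d["pixel"],1),round(d["score"],2),m.sum(),np.round([xs.mean(),ys.mean()],1), np.round(at_z(n,(xs.mean(),ys.mean()),.012),3), (xs.min(),xs.max(),ys.min(),ys.max()))
E
```

```text
block_a scene [130.9 265.6] 0.41 1307 [129.3 267.7] [ 0.521 -0.325  0.012] (np.int64(106), np.int64(151), np.int64(243), np.int64(290))
block_a scene [238.9 216.1] 0.32 7293 [237.3 215.7] [ 0.563 -0.045  0.012] (np.int64(161), np.int64(303), np.int64(156), np.int64(264))
block_a top [159.4 183.5] 0.72 155 [160.4 185.1] [0.583 0.22  0.012] (np.int64(155), np.int64(166), np.int64(177), np.int64(193))
block_a top [147.5 226.4] 0.53 196 [147.1 226.9] [0.472 0.249 0.012] (np.int64(141), np.int64(154), np.int64(218), np.int64(236))
block_a top [ 98.9 212.2] 0.44 193 [ 98.5 211. ] [0.51  0.379 0.012] (np.int64(92), np.int64(104), np.int64(203), np.int64(219))
burnisher scene [ 97.5 264. ] 0.84 206 [ 98.6 262. ] [ 0.459 -0.356  0.012] (np.int64(91), np.int64(107), np.int64(251), np.int64(271))
burnisher scene [155.4 249.2] 0.71 135 [155.1 250.4] [ 0.517 -0.257  0.012] (np.int64(144), np.int64(179), np.int64(246), np.int64(255))
burnisher scene [124.4 248.8] 0.69 296 [125.9 248.1] [ 0.463 -0.293  0.012] (np.int64(119), np.int64(135), np.int64(234), np.int64(260))
burnisher scene [234.8 160.7] 0.44 170 [233.2 161.6] [0.365 0.156 0.012] (np.int64(223), np.int64(241), np.int64(153), np.int64(168))
burnisher top [375.1 209.5] 0.58 131 [374.9 208.8] [ 0.533 -0.346  0.012] (np.int64(368), np.int64(382), np.int64(204), np.int64(214))
burnisher top [376.2 238.2] 0.52 178 [377.8 237.8] [ 0.458 -0.353  0.012] (np.int64(366), np.int64(394), np.int64(229), np.int64(246))
burnisher top [338.4 209.6] 0.51 217 [339.9 211.2] [ 0.525 -0.254  0.012] (np.int64(330), np.int64(349), np.int64(195), np.int64(223))
stand scene [130.6 265.2] 0.96 1327 [129.1 267.7] [ 0.521 -0.326  0.012] (np.int64(106), np.int64(151), np.int64(243), np.int64(290))
stand top [367.1 209.2] 0.8 731 [370.9 209.5] [ 0.531 -0.336  0.012] (np.int64(355), np.int64(388), np.int64(194), np.int64(225))
```

View pics/c1.png

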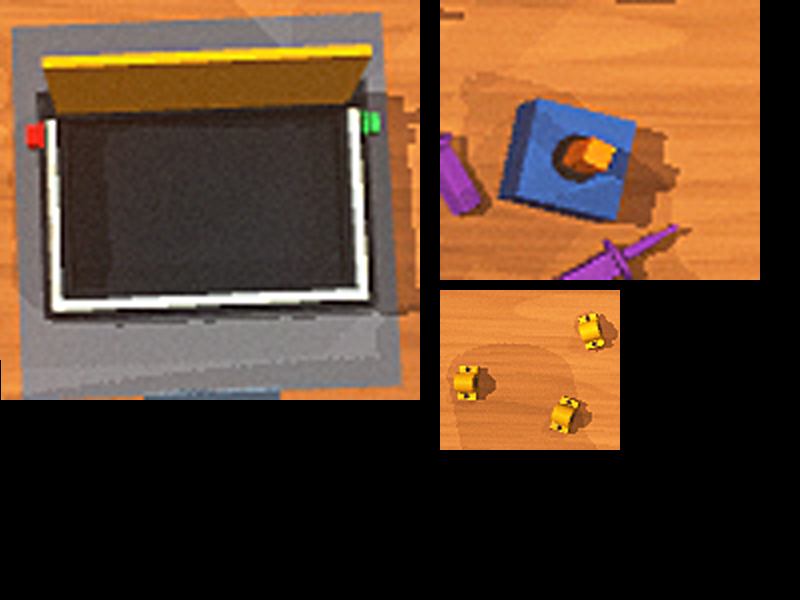

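View pics/c2.png

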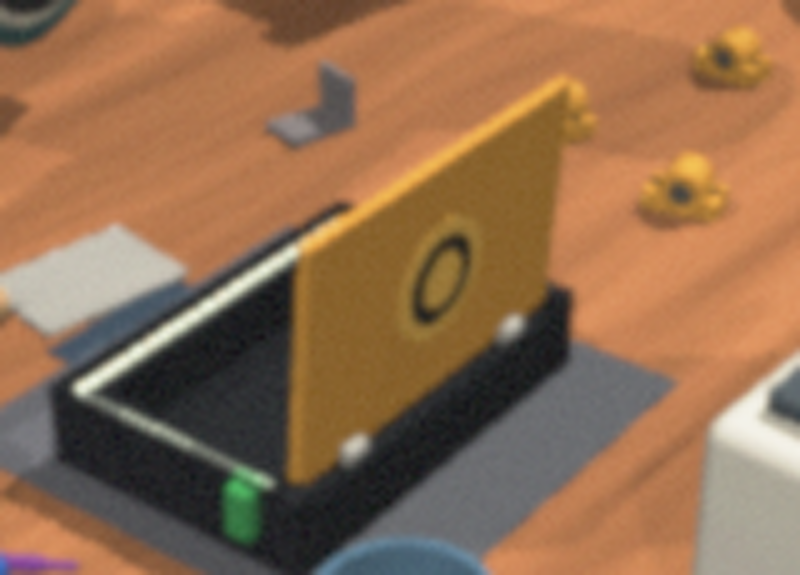

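```bash
cat > meas.py <<'E'
from h import *
def hsv(f): return cv2.cvtColor(cv2.GaussianBlur(f,(3,3),0),cv2.COLOR_RGB2HSV).astype(int)
def comps(m,a0=15):
    n,l,s,c=cv2.connectedComponentsWithStats(m.astype(np.uint8));return [(s[i,4],c[i],l==i) for i in range(1,n) if s[i,4]>=a0]
def blocks(f,n):
    h=hsv(f);m=(h[...,0]>=18)&(h[...,0]<=32)&(h[...,1]>150)&(h[...,2]>90)
    return m
E
python3 - <<'E'
from meas import *
fs=np.load("fs.npy");ft=np.load("ft.npy")
# case
def white(f,box):
    h=hsv(f);m=(h[...,1]<50)&(h[...,2]>150);k=np.zeros_like(m);x,y,w,hh=box;k[y:y+hh,x:x+w]=1;return m&k
L=np.array([[55,98],[-65,98],[-65,-98],[55,-98]])/1000
def dist(P,T):
    c,s=np.cos(T[2]),np.sin(T[2]);Q=(P-T[:2])@np.array([[c,-s],[s,c]])
    d=[]
    for a,b in zip(L[:-1],L[1:]):
        u=b-a;t=np.clip(((Q-a)@u)/(u@u),0,1);d.append(np.linalg.norm(Q-a-t[:,None]*u,axis=1))
    return np.min(d,0)
for n,f,box in(("top",ft,(222,165,90,65)),("scene",fs,(175,180,60,65))):
    m=white(f,box);C=sorted(comps(m),key=lambda c:-c[0]);print(n,[(c[0],np.round(c[1])) for c in C[:4]])
    m=np.any([c[2] for c in C if c[0]>40],0)
    ys,xs=np.nonzero(m);P=np.array([at_z(n,p,.038)[:2] for p in zip(xs,ys)])
    r=least_squares(lambda T:dist(P,T),[.56,-.02,.05],loss="soft_l1",f_scale=.003);print(n,np.round(r.x,4),"rms",np.sqrt((r.fun**2).mean()))
    print("floor height test at z .030/.046:",[np.round(np.sqrt((least_squares(lambda T:dist(np.array([at_z(n,p,z)[:2] for p in zip(xs,ys)]),T),r.x).fun**2).mean())*1e3,2) for z in(.026,.032,.038,.044,.05)])
for n,f in(("top",ft),("scene",fs)):
    for a,c,m in comps(blocks(f,n),20):
        if a<600:
            ys,xs=np.nonzero(m);P=np.array([at_z(n,p,.013)[:2] for p in zip(xs,ys)]);
            w,v=np.linalg.eigh(np.cov((P-P.mean(0)).T));print(n,"gold",a,np.round(c,1),np.round(P.mean(0),4),"len ang",round(np.arctan2(v[1,1],v[0,1]),3),np.sqrt(w)*1e3)
    h=hsv(f);m=(h[...,0]>=3)&(h[...,0]<=16)&(h[...,1]>190)&(h[...,2]>140)
    for a,c,mm in comps(m,10):
        if (n=="top" and abs(c-[375,208]).max()<25) or(n=="scene" and abs(c-[126,247]).max()<25): 
            ys,xs=np.nonzero(mm);print(n,"orange",a,np.round(c,1),xs.min(),xs.max(),ys.min(),ys.max())
    m=(h[...,0]>=105)&(h[...,0]<=120)&(h[...,1]>150)&(h[...,2]>100)
    for a,c,mm in comps(m,60):
        if (n=="top" and abs(c-[372,209]).max()<25) or(n=="scene" and abs(c-[130,266]).max()<25):
            k=cv2.findContours(mm.astype(np.uint8),0,2)[0][0];print(n,"blue",a,np.round(c,1),cv2.minAreaRect(k), cv2.approxPolyDP(k,3,True)[:,0].tolist())
E
```

```text
top [(np.int32(408), array([271., 209.])), (np.int32(23), array([228., 180.]))]
top [ 0.5623 -0.059   0.0641] rms 0.0019388701916319528
floor height test at z .030/.046: [np.float64(2.06), np.float64(1.96), np.float64(1.94), np.float64(1.99), np.float64(2.11)]
scene [(np.int32(377), array([188., 195.])), (np.int32(152), array([206., 204.]))]
scene [ 0.5396 -0.057  -0.7056] rms 0.02001596065899738
floor height test at z .030/.046: [np.float64(20.31), np.float64(20.1), np.float64(19.88), np.float64(19.66), np.float64(19.45)]
top gold 185 [436.4  83.9] [ 0.8761 -0.5153] len ang 1.895 [16.26206984 48.89163972]
top gold 144 [122.7  86.7] [0.8486 0.3351] len ang 1.449 [ 8.36656292 10.85960069]
top gold 118 [432.3  91.7] [ 0.8542 -0.5036] len ang 2.223 [ 7.68878736 12.214381  ]
top gold 77 [149.5  96.6] [0.8228 0.261 ] len ang 0.865 [ 5.50854309 10.24385411]
top gold 421 [138.8 110.8] [0.7827 0.2878] len ang 1.21 [18.21843703 22.74231366]
top gold 291 [266.4 158.9] [ 0.6591 -0.0589] len ang 1.634 [ 2.76990089 63.23357949]
top gold 158 [159.7 185.2] [0.582  0.2215] len ang -2.867 [ 7.6142724
[... 709 characters left out ...]
8], [383, 217], [370, 216]]
scene gold 21 [378.2 141.6] [0.6283 0.5704] len ang 2.079 [ 3.89797908 23.32654723]
scene gold 40 [400.7 146.2] [0.699  0.5853] len ang 1.811 [ 7.0639174  11.49610121]
scene gold 100 [254.9 173.9] [0.4627 0.1421] len ang 1.635 [ 2.34097258 69.66505824]
scene gold 67 [273.8 177. ] [0.5139 0.1607] len ang 2.25 [ 6.63734445 27.79520731]
scene gold 24 [308.1 173.5] [0.5754 0.2398] len ang 2.253 [3.91647733 8.59528259]
scene gold 424 [256.5 194.8] [0.5376 0.0576] len ang 1.904 [19.05075236 38.45013018]
scene gold 25 [232.9 203. ] [ 0.5179 -0.0119] len ang 2.357 [6.55084526 7.59040527]
scene gold 28 [231.1 219.9] [ 0.5643 -0.0686] len ang 2.381 [ 3.72769922 14.38982586]
```

```bash
cat >> meas.py <<'E'
L=np.array([[55,98],[-65,98],[-65,-98],[55,-98]])/1000
def dist(P,T):
    c,s=np.cos(T[2]),np.sin(T[2]);Q=(P-T[:2])@np.array([[c,-s],[s,c]])
    d=[]
    for a,b in zip(L[:-1],L[1:]):
        u=b-a;t=np.clip(((Q-a)@u)/(u@u),0,1);d.append(np.linalg.norm(Q-a-t[:,None]*u,axis=1))
    return np.min(d,0)
def white(f,box):
    h=hsv(f);m=(h[...,1]<60)&(h[...,2]>140);k=np.zeros_like(m);x,y,w,hh=box;k[y:y+hh,x:x+w]=1;return m&k
def w2(T,p): # case-> world
    p=np.atleast_2d(p);r=R.from_rotvec([0,0,T[2]]).apply(p);return r+[T[0],T[1],0]
E
python3 - <<'E'
from meas import *
fs=np.load("fs.npy");ft=np.load("ft.npy")
n="scene";m=white(fs,(175,185,60,65));C=[c for c in comps(m) if abs(c[1]-[206,204]).max()<12 or abs(c[1]-[208,230]).max()<12];print([(c[0],c[1]) for c in C])
ys,xs=np.nonzero(np.any([c[2] for c in C],0));P=np.array([at_z(n,p,.038)[:2] for p in zip(xs,ys)])
r=least_squares(lambda T:dist(P,T),[.5623,-.059,.064],loss="soft_l1",f_scale=.003);print(np.round(r.x,4),np.sqrt((r.fun**2).mean()))
T=np.array([.5623,-.059,.0641])
for s,t in(((308,173.5),(159.7,185.2)),((318,150),(97.4,210.9)),((283,163),(146.1,227.1))): print("tri",np.round(tri(s,t)[0],4),tri(s,t)[1])
ctr=at_z("top",(379.3,208.2),.1);print("burn",ctr)
h=hsv(fs);m=(h[...,0]>=3)&(h[...,0]<=13)&(h[...,1]>195)&(h[...,2]>150);m[:228]=0;m[265:]=0;m[:,:112]=0;m[:,140:]=0
for a,c,mm in comps(m,10): ys,xs=np.nonzero(mm);print("scene or",a,c,xs.min(),xs.max(),ys.min(),ys.max())
print("stand top c", at_z("top",(373,208),.05))
def draw(n,f,st,yaw):
    k=4;o=cv2.resize(f[:,:,::-1],None,fx=k,fy=k,interpolation=cv2.INTER_CUBIC)
    def pl(P,c,closed=False): cv2.polylines(o,[np.int32((proj(n,P)+.5)*k)],closed,c,1)
    for e in(4,-4):
        a=np.array([[55,98+e,38],[-65-e,98+e,38],[-65-e,-98-e,38],[55,-98-e,38]])/1000
        pl(w2(T,a),(0,0,255))
    sq=np.array([[1,1],[1,-1],[-1,-1],[-1,1]])
    def box(c,yaw,hx,hy,z0,z1,col):
        for z in(z0,z1): pl(w2([c[0],c[1],yaw],np.c_[sq*[hx,hy],[z]*4]),col,True)
    box(T[:2],T[2],.073,.106,0,.044,(255,255,0))
    box(ctr,yaw,.008,.008,.054,.1,(0,255,0)); box(st,yaw,.032,.032,0,.05,(255,255,255))
    for b,y in(((.582,.2215),-2.867),((.5104,.3817),-3.092),((.4711,.2517),2.85)): box(b,y,.022,.012,0,.012,(255,0,255))
    return o
st=at_z("top",(372.8,208),.05)
ot=draw("top",ft,st,-.25);os_=draw("scene",fs,st,-.25)
out=np.zeros((600,800,3),np.uint8)
out[:300,:420]=cv2.resize(ot[600:960,850:1270+84],(420,300));out[:300,420:620]=ot[690:990,1380:1580]
out[:300,620:800]=cv2.resize(ot[680:980,360:660],(180,180)).repeat(1,0)[:180] if 0 else cv2.copyMakeBorder(cv2.resize(ot[680:980,360:660],(180,180)),0,120,0,0,0)
out[300:,:420]=cv2.resize(os_[600:1100,620:1320],(420,300));out[300:600,420:720]=os_[880:1180,380:680]
cv2.imwrite("pics/ov1.png",out)
E
```

```text
[(np.int32(164), array([206.47560976, 203.90853659]))]
[ 0.5647 -0.0901  0.0665] 0.0032031381463253406
tri [0.5831 0.221  0.023 ] 1.101844623656632
tri [0.5122 0.3832 0.0132] 1.0313305678930647
tri [0.4726 0.2552 0.0047] 0.8014227918915253
burn [ 0.52912438 -0.33077757  0.1       ]
stand top c [ 0.5326796  -0.33014577  0.05      ]
```

View pics/ov1.png

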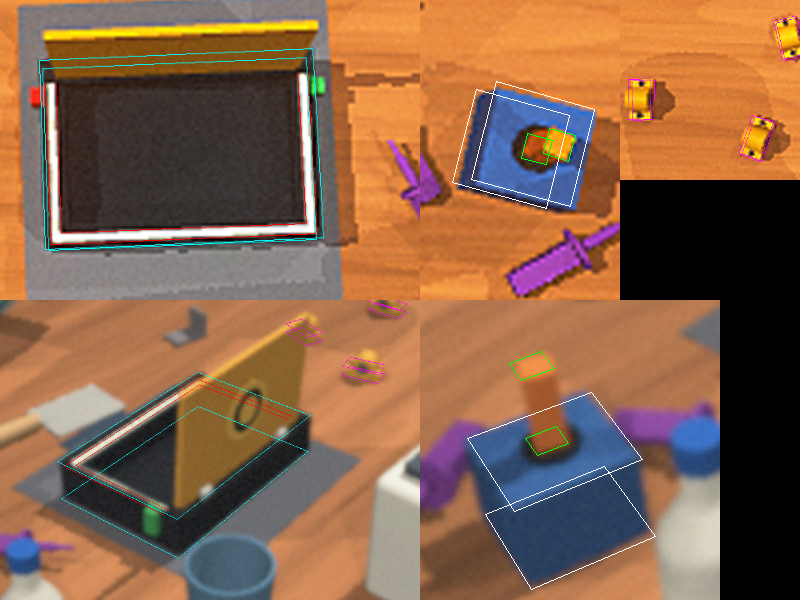

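```bash
cat > plan.py <<'E'
# plan(wps): wps=(x,y,z,psi,hand,maxstep_mm)
from h import *
def plan(wps,n_pad=8,show=True):
    s=read_state();p=np.array(s["ee_pos"]);Rt=R.from_quat(s["ee_rot"]);rows=[]
    for x,y,z,psi,hand,st in wps:
        t=np.array([x,y,z]);G=R.from_matrix(np.array([[np.cos(psi),np.sin(psi),0],[np.sin(psi),-np.cos(psi),0],[0,0,-1]]).T.T)
        rv=(Rt.inv()*G).as_rotvec()
        n=max(1,int(np.ceil(np.linalg.norm(t-p)*1e3/st-1e-6)),int(np.ceil(np.linalg.norm(rv)/.115)))
        d=(t-p)/n
        for i in range(n):
            r=Rt.inv().apply(d)*100;rows.append("%.2f %.2f %.2f %.3f %.3f %.3f %g"%(*r,*(rv/n),hand));Rt=Rt*R.from_rotvec(rv/n)
        p=t
    for i in range(0,len(rows),8):
        c=rows[i:i+8];c+=["0 0 0 0 0 0 "+c[-1].split()[-1]]*(8-len(c));print("; ".join(c).replace("-0.000","0").replace("0.000","0").replace("0.00 ","0 "));print()
def st():
    s=read_state();m=R.from_quat(s["ee_rot"]).as_matrix();print("t",round(s["t"],2),np.round(s["ee_pos"],4),"psi",round(np.arctan2(m[1,0],m[0,0]),4),"tilt",np.round(m[:2,2],4),"w",round(s["width"],3),"F",np.round(s["wrist_force"],1),"q",np.round(s["qpos"],2))
E
python3 - <<'E'
from plan import *
plan([(.3,-.3,.29,.275,1,36),(.583,.221,.25,.275,1,36)])
E
```

```text
1.96 -2.99 0.13 0 0 0.003 1; 1.95 -2.99 0.13 0 0 0.003 1; 1.94 -3.00 0.13 0 0 0.003 1; 1.93 -3.00 0.13 0 0 0.003 1; 1.92 -3.01 0.13 0 0 0.003 1; 1.91 -3.02 0.13 0 0 0.003 1; 1.90 -3.02 0.13 0 0 0.003 1; 1.89 -3.03 0.13 0 0 0.003 1

1.88 -3.03 0.13 0 0 0.003 1; 1.87 -3.04 0.13 0 0 0.003 1; 2.43 -2.50 0.24 0 0 0 1; 2.43 -2.50 0.24 0 0 0 1; 2.43 -2.50 0.24 0 0 0 1; 2.43 -2.50 0.24 0 0 0 1; 2.43 -2.50 0.24 0 0 0 1; 2.43 -2.50 0.24 0 0 0 1

2.43 -2.50 0.24 0 0 0 1; 2.43 -2.50 0.24 0 0 0 1; 2.43 -2.50 0.24 0 0 0 1; 2.43 -2.50 0.24 0 0 0 1; 2.43 -2.50 0.24 0 0 0 1; 2.43 -2.50 0.24 0 0 0 1; 2.43 -2.50 0.24 0 0 0 1; 2.43 -2.50 0.24 0 0 0 1

2.43 -2.50 0.24 0 0 0 1; 2.43 -2.50 0.24 0 0 0 1; 2.43 -2.50 0.24 0 0 0 1; 0 0 0 0 0 0 1; 0 0 0 0 0 0 1; 0 0 0 0 0 0 1; 0 0 0 0 0 0 1; 0 0 0 0 0 0 1
```

Call:
apply_moves --motion "1.95 -3 0.13 0 0 0.003 1; 1.95 -3 0.13 0 0 0.003 1; 1.95 -3 0.13 0 0 0.003 1; 1.95 -3 0.13 0 0 0.003 1; 1.9 -3 0.13 0 0 0.003 1; 1.9 -3 0.13 0 0 0.003 1; 1.9 -3 0.13 0 0 0.003 1; 1.9 -3 0.13 0 0 0.003 1"

```text
t: 1.67
ee_pos: [0.2807, -0.363, 0.2887]
ee_rot: [0.991, 0.137, -0.0, -0.001]
wrist_force: [1.7, 0.1, 0.4]
width: 1.002
```

Call:
apply_moves --motion "1.9 -3 0.13 0 0 0.003 1; 1.9 -3 0.13 0 0 0.003 1; 2.4 -2.5 0.24 0 0 0 1; 2.4 -2.5 0.24 0 0 0 1; 2.4 -2.5 0.24 0 0 0 1; 2.4 -2.5 0.24 0 0 0 1; 2.4 -2.5 0.24 0 0 0 1; 2.4 -2.5 0.24 0 0 0 1"

```text
t: 2.33
ee_pos: [0.4012, -0.0987, 0.2739]
ee_rot: [0.991, 0.131, 0.003, 0.002]
wrist_force: [0.7, -1.3, 1.2]
width: 1.004
```

Call:
apply_moves --motion "2.4 -2.5 0.24 0 0 0 1; 2.4 -2.5 0.24 0 0 0 1; 2.4 -2.5 0.24 0 0 0 1; 2.4 -2.5 0.24 0 0 0 1; 2.4 -2.5 0.24 0 0 0 1; 2.4 -2.5 0.24 0 0 0 1; 2.4 -2.5 0.24 0 0 0 1; 2.4 -2.5 0.24 0 0 0 1"

```text
t: 3.0
ee_pos: [0.5377, 0.1604, 0.2566]
ee_rot: [0.991, 0.133, 0.006, 0.002]
wrist_force: [-0.4, -1.0, 0.2]
width: 0.997
```

```bash
cat > blk.py <<'E'
from meas import *
def find():
    f=grab_frame("top");o=[]
    for a,c,m in comps(blocks(f,"top"),60):
        if 60<a<260 and 70<c[0]<225 and 140<c[1]<300:
            ys,xs=np.nonzero(m);P=np.array([at_z("top",p,.013)[:2] for p in zip(xs,ys)]);w,v=np.linalg.eigh(np.cov(P.T))
            g=np.arctan2(v[1,1],v[0,1]);g=(g+np.pi/2)%np.pi-np.pi/2
            o.append((np.round(P.mean(0),4),round(g,3),a,np.round(np.sqrt(w)*1e3,1)));print(*o[-1])
    return f,o
E
python3 - <<'E'
from blk import *
from plan import *
st();f,o=find();cv2.imwrite("pics/t2.png",f[:,:,::-1])
plan([(.583,.221,.20,.275,1,36),(.583,.221,.0905,.275,1,30),(.583,.221,.0905,.275,-.6,36),(.583,.221,.0905,.275,-.6,36)])
E
```

```text
t 3.0 [0.5377 0.1604 0.2566] psi 0.2664 tilt [ 0.0133 -0.0028] w 0.997 F [-0.4 -1.   0.2] q [ 0.25 -0.12  1.75 -0.01  1.5   1.55]
[0.4718 0.2515] -0.341 177 [ 7.9 13. ]
1.88 -1.45 1.86 0.002 -0.004 -0.002 1; 1.89 -1.44 1.86 0.002 -0.004 -0.002 1; 1.90 -1.43 1.85 0.002 -0.004 -0.002 1; 0 0 2.74 0 0 0 1; 0 0 2.74 0 0 0 1; 0 0 2.74 0 0 0 1; 0 0 2.74 0 0 0 1; 0 0 0 0 0 0 -0.6

0 0 0 0 0 0 -0.6; 0 0 0 0 0 0 -0.6; 0 0 0 0 0 0 -0.6; 0 0 0 0 0 0 -0.6; 0 0 0 0 0 0 -0.6; 0 0 0 0 0 0 -0.6; 0 0 0 0 0 0 -0.6; 0 0 0 0 0 0 -0.6
```

Call:
apply_moves --motion "1.9 -1.45 1.86 0.002 -0.004 -0.002 1; 1.9 -1.45 1.86 0.002 -0.004 -0.002 1; 1.9 -1.45 1.86 0.002 -0.004 -0.002 1; 0 0 2.8 0 0 0 1; 0 0 2.8 0 0 0 1; 0 0 2.8 0 0 0 1; 0 0 2.4 0 0 0 1; 0 0 0 0 0 0 1" --force 20

```text
t: 3.72
ee_pos: [0.5866, 0.2294, 0.0863]
ee_rot: [0.99, 0.139, 0.001, -0.001]
wrist_force: [0.8, -1.4, -0.1]
width: 0.998
```

Run:
```python
from blk import *
from plan import *
st();f,o=find()
f2=grab_frame("scene")
out=np.zeros((600,800,3),np.uint8);out[:,:400]=cv2.resize(f[140:260,80:160+0],(400,600));out[:,400:]=cv2.resize(f2[100:250,240:340],(400,600))
cv2.imwrite("pics/g1.png",out[:,:,::-1])
```

```text
t 3.72 [0.5866 0.2294 0.0863] psi 0.2799 tilt [0.0024 0.0026] w 0.998 F [ 0.8 -1.4 -0.1] q [0.33 0.16 1.76 0.   1.22 1.62]
```

View pics/g1.png

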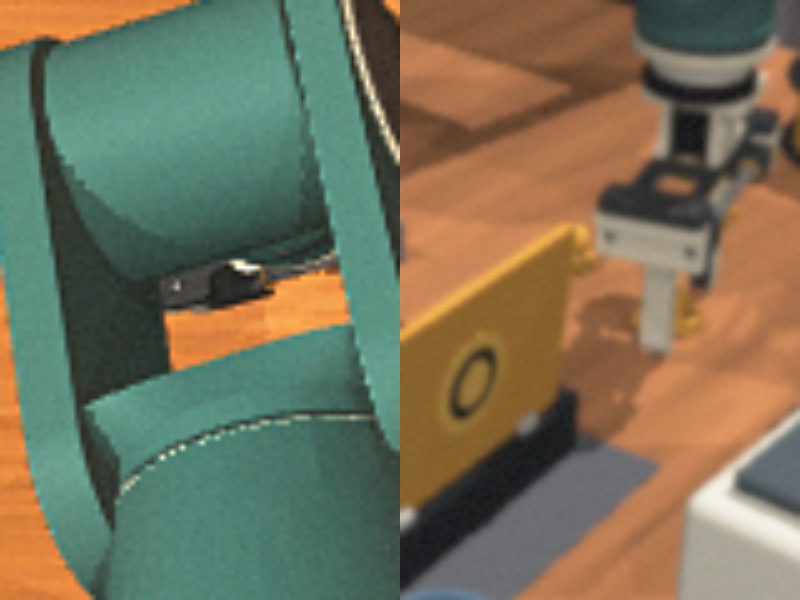

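Call:
apply_moves --motion "-0.57 0.67 -0.3 0 0 0 1; 0 0 0 0 0 0 -1; 0 0 0 0 0 0 -1; 0 0 0 0 0 0 -1; 0 0 0 0 0 0 -1; 0 0 0 0 0 0 -1; 0 0 0 0 0 0 -1; 0 0 0 0 0 0 -1" --force 20

```text
t: 4.48
ee_pos: [0.5872, 0.2213, 0.1048]
ee_rot: [0.99, 0.139, 0.01, -0.003]
wrist_force: [0.6, -0.7, -0.5]
width: 0.55
```

```bash
cat >> plan.py <<'E'
T=np.array([.5623,-.059,.0641])
def C(x,y): c,s=np.cos(T[2]),np.sin(T[2]);return T[0]+c*x-s*y,T[1]+s*x+c*y
E
python3 - <<'E'
from plan import *
st();a=C(-.028,-.048);print(a)
s=read_state();p=s["ee_pos"]
plan([(p[0],p[1],.20,.275,-1,25),(.5,.15,.23,.2,-1,34),(*a,.22,.064,-1,34),(*a,.17,.064,-1,25)])
E
```

```text
t 4.48 [0.5872 0.2213 0.1048] psi 0.279 tilt [0.0192 0.0081] w 0.55 F [ 0.6 -0.7 -0.5] q [0.32 0.13 1.76 0.   1.23 1.61]
(np.float64(0.5374321970817101), np.float64(-0.10869499349046235))
0.05 -0.01 -2.38 -0.001 -0.005 0.001 -1; 0.04 -0 -2.38 -0.001 -0.005 0.001 -1; 0.02 -0 -2.38 -0.001 -0.005 0.001 -1; 0.01 -0 -2.38 -0.001 -0.005 0.001 -1; -2.58 1.12 -0.75 0 0 0.019 -1; -2.56 1.17 -0.75 0 0 0.019 -1; -2.54 1.22 -0.75 0 0 0.019 -1; -2.52 1.27 -0.75 0 0 0.019 -1

-0.18 3.26 0.13 0 0 0.017 -1; -0.13 3.26 0.13 0 0 0.017 -1; -0.07 3.27 0.13 0 0 0.017 -1; -0.02 3.27 0.13 0 0 0.017 -1; 0.04 3.27 0.13 0 0 0.017 -1; 0.09 3.27 0.13 0 0 0.017 -1; 0.15 3.26 0.13 0 0 0.017 -1; 0.20 3.26 0.13 0 0 0.017 -1

0 0 2.50 0 0 0 -1; 0 0 2.50 0 0 0 -1; 0 0 0 0 0 0 -1; 0 0 0 0 0 0 -1; 0 0 0 0 0 0 -1; 0 0 0 0 0 0 -1; 0 0 0 0 0 0 -1; 0 0 0 0 0 0 -1
```

Call:
apply_moves --motion "0 0 0.7 0.008 -0.02 0 0.1; 0 0 0.7 0 0 0 0.1; 0 0 0 0 0 0 0.1; 0 0 0 0 0 0 0.1; 0 0 0 0 0 0 0.1; 0 0 0 0 0 0 0.1; 0 0 0 0 0 0 0.1; 0 0 0 0 0 0 0.1" --force 20

```text
t: 5.15
ee_pos: [0.587, 0.2216, 0.0879]
ee_rot: [0.99, 0.139, -0.003, -0.005]
wrist_force: [-0.8, -1.1, -0.3]
width: 0.551
```

Run:
```python
from plan import *
st()
```

```text
t 5.15 [0.587  0.2216 0.0879] psi 0.2794 tilt [-0.0068  0.01  ] w 0.551 F [-0.8 -1.1 -0.3] q [0.32 0.15 1.76 0.01 1.23 1.6 ]
```

Call:
apply_moves --motion "0 0 0 0 0 0 -1; 0 0 0 0 0 0 -1; 0 0 0 0 0 0 -1; 0 0 0 0 0 0 -1; 0 0 0 0 0 0 -1; 0 0 0 0 0 0 -1; 0 0 0 0 0 0 -1; 0 0 0 0 0 0 -1" --force 20

```text
t: 5.82
ee_pos: [0.5871, 0.2217, 0.0886]
ee_rot: [0.99, 0.139, -0.002, -0.005]
wrist_force: [0.7, 0.2, 0.4]
width: 0.253
```

Call:
apply_moves --motion "0 0 -1 0 0 0 -1; 0 0 -2 0 0 0 -1; 0 0 -2.5 0 0 0 -1; 0 0 -2.5 0 0 0 -1; -2.5 1.1 -1.5 0 0 0.019 -1; -2.5 1.2 -1 0 0 0.019 -1; -2.5 1.2 -0.7 0 0 0.019 -1; -2.5 1.2 -0.7 0 0 0.019 -1"

```text
t: 6.48
ee_pos: [0.5011, 0.1497, 0.2148]
ee_rot: [0.995, 0.102, -0.004, -0.005]
wrist_force: [0.0, -0.9, -0.4]
width: 0.256
```

Call:
apply_moves --motion "-0.2 3.2 0 0 0 0.017 -1; -0.1 3.2 0 0 0 0.017 -1; 0 3.2 0 0 0 0.017 -1; 0 3.2 0 0 0 0.017 -1; 0 3.2 0 0 0 0.017 -1; 0.1 3.2 0 0 0 0.017 -1; 0.1 2 0 0 0 0.017 -1; 0 1 0 0 0 0.017 -1"

```text
t: 7.15
ee_pos: [0.5295, -0.08, 0.2238]
ee_rot: [0.999, 0.032, 0.002, -0.005]
wrist_force: [0.3, 0.4, -0.2]
width: 0.255
```

Run:
```python
from plan import *
st();a=C(-.028,-.048)
plan([(*a,.17,.064,-1,30)])
```

```text
t 7.15 [ 0.5295 -0.08    0.2238] psi 0.0634 tilt [0.0036 0.0097] w 0.255 F [ 0.3  0.4 -0.2] q [-0.2  -0.16  1.84  0.01  1.46  1.3 ]
0.20 0.99 1.78 -0.003 -0.001 0 -1; 0.20 0.98 1.79 -0.003 -0.001 0 -1; 0.20 0.98 1.79 -0.003 -0.001 0 -1; 0 0 0 0 0 0 -1; 0 0 0 0 0 0 -1; 0 0 0 0 0 0 -1; 0 0 0 0 0 0 -1; 0 0 0 0 0 0 -1
```

Call:
apply_moves --motion "0.2 1 1.5 -0.003 0 0 -1; 0.2 0.9 2 -0.003 0 0 -1; 0.2 0.5 2 -0.003 0 0 -1; 0 0 1.5 0 0 0 -1; 0 0 1 0 0 0 -1; 0 0 0.5 0 0 0 -1; 0 0 0 0 0 0 -1; 0 0 0 0 0 0 -1"

```text
t: 7.82
ee_pos: [0.5384, -0.1047, 0.1408]
ee_rot: [1.0, 0.029, 0.005, 0.0]
wrist_force: [-0.1, 0.3, -1.2]
width: 0.259
```

Run:
```python
from plan import *
st();a=C(-.028,-.048)
plan([(*a,.0955,.064,-1,10)])
f2=grab_frame("scene");f=grab_frame("top");cv2.imwrite("pics/p1.png",np.hstack([cv2.resize(f2[120:270,140:340],(800,600))])[:,:,::-1])
```

```text
t 7.82 [ 0.5384 -0.1047  0.1408] psi 0.0577 tilt [ 0.0095 -0.0003] w 0.259 F [-0.1  0.3 -1.2] q [-0.24 -0.07  1.9   0.    1.3   1.27]
-0.03 0.08 0.91 0 -0.002 -0.001 -1; -0.03 0.08 0.91 0 -0.002 -0.001 -1; -0.03 0.08 0.91 0 -0.002 -0.001 -1; -0.03 0.08 0.91 0 -0.002 -0.001 -1; -0.03 0.08 0.91 0 -0.002 -0.001 -1; 0 0 0 0 0 0 -1; 0 0 0 0 0 0 -1; 0 0 0 0 0 0 -1
```

View pics/p1.png

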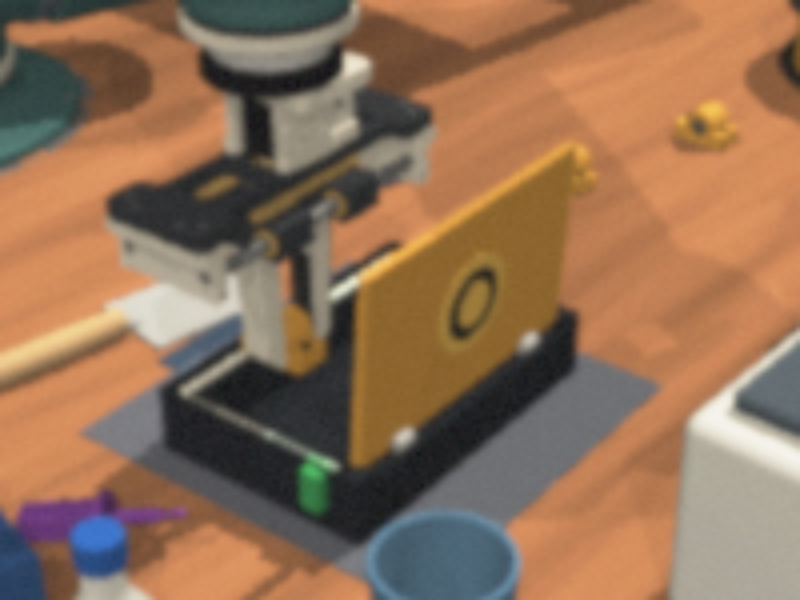

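Call:
apply_moves --motion "0 0.1 1 0 -0.002 -0.002 -1; 0 0.1 1 0 -0.002 -0.002 -1; 0 0.1 1 0 -0.002 -0.001 -1; 0 0.1 0.7 0 -0.002 0 -1; 0 0 0.4 0 0 0 -1; 0 0 0.1 0 0 0 -1; 0 0 0 0 0 0 -1; 0 0 0 0 0 0 -1"

```text
t: 8.58
ee_pos: [0.5395, -0.1091, 0.0957]
ee_rot: [0.999, 0.032, 0.001, 0.001]
wrist_force: [0.0, -0.2, 0.1]
width: 0.259
```

```bash
python3 -c "
from plan import *
st()"
```

```text
t 8.58 [ 0.5395 -0.1091  0.0957] psi 0.0635 tilt [ 0.0025 -0.0014] w 0.259 F [ 0.  -0.2  0.1] q [-0.25 -0.02  1.93 -0.    1.23  1.26]
```

Call:
apply_moves --motion "0 0 0.1 0 0 0 -0.2; 0 0 0 0 0 0 -0.2; 0 0 0 0 0 0 -0.2; 0 0 0 0 0 0 -0.2; 0 0 -1.5 0 0 0 -0.2; 0 0 -2.5 0 0 0 -0.2; 0 0 -3 0 0 0 -0.2; 0 0 -3 0 0 0 0.5"

```text
t: 9.25
ee_pos: [0.5373, -0.1085, 0.1929]
ee_rot: [0.999, 0.032, -0.003, -0.0]
wrist_force: [-1.6, -0.2, -0.5]
width: 0.435
```

Run:
```python
from blk import *
from plan import *
st();f,o=find()
plan([(.53,-.05,.24,0,1,34),(.4715,.2515,.17,-.31,1,36),])
```

```text
t 9.25 [ 0.5373 -0.1085  0.1929] psi 0.0635 tilt [-0.0054  0.0007] w 0.435 F [-1.6 -0.2 -0.5] q [-0.25 -0.11  1.85 -0.    1.41  1.26]
[0.5101 0.3821] 0.066 169 [ 8.2 12.9]
[0.4717 0.2514] -0.316 154 [ 7.6 12.8]
-0.17 -1.97 -1.35 0 -0.001 0.021 1; -0.21 -1.97 -1.34 0 -0.001 0.021 1; -0.25 -1.97 -1.34 0 -0.001 0.021 1; -0.65 -3.35 0.78 0 0 0.034 1; -0.76 -3.33 0.78 0 0 0.034 1; -0.88 -3.30 0.78 0 0 0.034 1; -0.99 -3.27 0.78 0 0 0.034 1; -1.10 -3.23 0.78 0 0 0.034 1

-1.21 -3.19 0.78 0 0 0.034 1; -1.32 -3.15 0.78 0 0 0.034 1; -1.43 -3.10 0.78 0 0 0.034 1; -1.54 -3.05 0.78 0 0 0.034 1; 0 0 0 0 0 0 1; 0 0 0 0 0 0 1; 0 0 0 0 0 0 1; 0 0 0 0 0 0 1
```

Call:
apply_moves --motion "-0.2 -2 -1.3 0 0 0.02 1; -0.2 -2 -1.3 0 0 0.02 1; -0.3 -2 -1.3 0 0 0.02 1; -0.7 -3.4 0.5 0 0 0.034 1; -0.8 -3.3 0.8 0 0 0.034 1; -0.9 -3.3 0.8 0 0 0.034 1; -1 -3.3 0.8 0 0 0.034 1; -1.1 -3.2 0.8 0 0 0.034 1"

```text
t: 9.97
ee_pos: [0.4968, 0.1222, 0.2099]
ee_rot: [0.996, -0.092, 0.009, 0.0]
wrist_force: [-0.1, 0.0, 0.6]
width: 0.994
```

Call:
apply_moves --motion "-1.2 -3.2 0.8 0 0 0.034 1; -1.3 -3.2 0.8 0 0 0.034 1; -1.4 -3.1 0.8 0 0 0.034 1; -1.5 -2.5 0.6 0 0 0.034 1; 0 0 0 0 0 0 1; 0 0 0 0 0 0 1; 0 0 0 0 0 0 1; 0 0 0 0 0 0 1"

```text
t: 10.63
ee_pos: [0.4685, 0.2631, 0.1774]
ee_rot: [0.987, -0.161, 0.01, -0.001]
wrist_force: [0.5, 0.0, -0.8]
width: 1.003
```

Run:
```python
from plan import *
st()
plan([(.4725,.2515,.0885,-.316,0.3,12)])
```

```text
t 10.63 [0.4685 0.2631 0.1774] psi -0.3229 tilt [ 0.0201 -0.0008] w 1.003 F [ 0.5  0.  -0.8] q [ 0.47 -0.13  1.89 -0.01  1.36  2.36]
0.07 0.13 1.11 -0.001 -0.002 -0.001 0.3; 0.08 0.13 1.11 -0.001 -0.002 -0.001 0.3; 0.08 0.13 1.11 -0.001 -0.002 -0.001 0.3; 0.08 0.13 1.11 -0.001 -0.002 -0.001 0.3; 0.08 0.13 1.11 -0.001 -0.002 -0.001 0.3; 0.09 0.12 1.11 -0.001 -0.002 -0.001 0.3; 0.09 0.12 1.11 -0.001 -0.002 -0.001 0.3; 0.09 0.12 1.11 -0.001 -0.002 -0.001 0.3
```

Call:
apply_moves --motion "0.2 0.3 1.8 -0.002 -0.005 0 1; 0.2 0.3 2 -0.002 -0.005 0 1; 0.2 0.3 2 -0.002 -0.005 0 0.5; 0.1 0.1 1.6 0 -0.005 0 0.3; 0 0 1 0 0 0 0.3; 0 0 0.3 0 0 0 0.3; 0 0 0 0 0 0 0.3; 0 0 0 0 0 0 0.3"

```text
t: 11.3
ee_pos: [0.4773, 0.2448, 0.0919]
ee_rot: [0.986, -0.164, 0.003, -0.002]
wrist_force: [0.8, 1.2, -0.6]
width: 0.663
```

```bash
python3 -c "
from plan import *
st()"
```

```text
t 11.3 [0.4773 0.2448 0.0919] psi -0.33 tilt [0.0062 0.0025] w 0.663 F [ 0.8  1.2 -0.6] q [ 0.43 -0.05  1.96 -0.    1.22  2.33]
```

Call:
apply_moves --motion "-0.6 -0.4 0.25 0 0 0 0; 0 0 0 0 0 0 -1; 0 0 0 0 0 0 -1; 0 0 0 0 0 0 -1; 0 0 0 0 0 0 -1; 0 0 0 0 0 0 -1; 0 0 0 0 0 0 -1; 0 0 0 0 0 0 -1"

```text
t: 11.97
ee_pos: [0.4735, 0.2523, 0.0931]
ee_rot: [0.986, -0.164, 0.005, -0.003]
wrist_force: [0.5, 0.0, -0.7]
width: 0.259
```

Run:
```python
from plan import *
st();a=C(.008,0);p=read_state()["ee_pos"];print(a)
plan([(p[0],p[1],.19,-.316,-1,25),(.5,.15,.22,-.1,-1,34),(*a,.2,.064,-1,34),(*a,.14,.064,-1,20)])
```

```text
t 11.97 [0.4735 0.2523 0.0931] psi -0.329 tilt [0.0113 0.0048] w 0.259 F [ 0.5  0.  -0.7] q [ 0.44 -0.05  1.97 -0.    1.22  2.34]
(np.float64(0.5702835703866692), np.float64(-0.058487551094157944))
0.02 -0.02 -2.42 -0.002 -0.002 -0.003 -1; 0.02 -0.01 -2.42 -0.002 -0.002 -0.003 -1; 0.01 -0.01 -2.42 -0.002 -0.002 -0.003 -1; 0.01 -0 -2.42 -0.002 -0.002 -0.003 -1; 1.42 2.22 -0.75 0 0 -0.054 -1; 1.30 2.30 -0.75 0 0 -0.054 -1; 1.18 2.36 -0.75 0 0 -0.054 -1; 1.05 2.42 -0.75 0 0 -0.054 -1

1.30 2.86 0.29 0 0 -0.023 -1; 1.23 2.89 0.29 0 0 -0.023 -1; 1.16 2.92 0.29 0 0 -0.023 -1; 1.09 2.95 0.29 0 0 -0.023 -1; 1.02 2.97 0.29 0 0 -0.023 -1; 0.95 3.00 0.29 0 0 -0.023 -1; 0.88 3.02 0.29 0 0 -0.023 -1; 0 -0 2.00 0 0 0 -1

0 -0 2.00 0 0 0 -1; 0 -0 2.00 0 0 0 -1; 0 0 0 0 0 0 -1; 0 0 0 0 0 0 -1; 0 0 0 0 0 0 -1; 0 0 0 0 0 0 -1; 0 0 0 0 0 0 -1; 0 0 0 0 0 0 -1
```

Call:
apply_moves --motion "0 0 -1.5 0 0 0 -1; 0 0 -2.5 0 0 0 -1; 0 0 -2.8 0 0 0 -1; 0 0 -2.5 0 0 0 -1; 1.4 2.2 -1 0 0 -0.054 -1; 1.3 2.3 -0.7 0 0 -0.054 -1; 1.2 2.4 -0.5 0 0 -0.054 -1; 1 2.4 -0.5 0 0 -0.054 -1"

```text
t: 12.63
ee_pos: [0.4958, 0.1488, 0.2165]
ee_rot: [0.999, -0.05, 0.004, -0.002]
wrist_force: [0.5, 0.0, -0.8]
width: 0.258
```

Call:
apply_moves --motion "1.3 2.9 0 0 0 -0.023 -1; 1.2 2.9 0.2 0 0 -0.023 -1; 1.1 2.9 0.3 0 0 -0.023 -1; 1.1 3 0.3 0 0 -0.023 -1; 1 3 0.3 0 0 -0.023 -1; 0.9 2.5 0.3 0 0 -0.023 -1; 0.6 1.5 0 0 0 -0.023 -1; 0 0 0 0 0 0 -1"

```text
t: 13.3
ee_pos: [0.5642, -0.0544, 0.2044]
ee_rot: [0.999, 0.035, 0.006, -0.001]
wrist_force: [0.1, 0.1, -0.4]
width: 0.26
```

Run:
```python
from plan import *
st();a=C(.008,0)
plan([(*a,.14,.064,-1,20)])
```

```text
t 13.3 [ 0.5642 -0.0544  0.2044] psi 0.0701 tilt [0.0119 0.0032] w 0.26 F [ 0.1  0.1 -0.4] q [-0.14 -0.08  1.8   0.    1.41  1.36]
0.12 0.12 1.61 -0.001 -0.003 0.002 -1; 0.13 0.12 1.61 -0.001 -0.003 0.002 -1; 0.13 0.12 1.61 -0.001 -0.003 0.002 -1; 0.14 0.11 1.61 -0.001 -0.003 0.002 -1; 0 0 0 0 0 0 -1; 0 0 0 0 0 0 -1; 0 0 0 0 0 0 -1; 0 0 0 0 0 0 -1
```

Call:
apply_moves --motion "0.1 0.1 1.5 0 -0.003 0.002 -1; 0.1 0.1 2 0 -0.003 0.002 -1; 0.1 0.1 2 0 -0.003 0.002 -1; 0.1 0.1 1.5 0 -0.003 0 -1; 0.1 0 1 0 0 0 -1; 0 0 0.3 0 0 0 -1; 0 0 0 0 0 0 -1; 0 0 0 0 0 0 -1"

```text
t: 13.97
ee_pos: [0.5683, -0.054, 0.1129]
ee_rot: [1.0, 0.031, -0.001, -0.002]
wrist_force: [-0.3, -0.8, -0.5]
width: 0.254
```

Run:
```python
from plan import *
st();a=C(.008,0)
plan([(*a,.0995,.064,-1,10)])
```

```text
t 13.97 [ 0.5683 -0.054   0.1129] psi 0.0612 tilt [-0.0031  0.0035] w 0.254 F [-0.3 -0.8 -0.5] q [-0.14  0.01  1.87  0.    1.27  1.37]
0.08 0.23 0.67 -0.002 0.001 -0.001 -1; 0.08 0.23 0.67 -0.002 0.001 -0.001 -1; 0 0 0 0 0 0 -1; 0 0 0 0 0 0 -1; 0 0 0 0 0 0 -1; 0 0 0 0 0 0 -1; 0 0 0 0 0 0 -1; 0 0 0 0 0 0 -1
```

Call:
apply_moves --motion "0.1 0.3 0.4 0 0 0 -1; 0.1 0.2 0.5 0 0 0 -1; 0 0 0.3 0 0 0 -1; 0 0 0 0 0 0 -1; 0 0 0 0 0 0 -1; 0 0 0 0 0 0 -1; 0 0 0 0 0 0 -1; 0 0 0 0 0 0 -1"

```text
t: 14.63
ee_pos: [0.572, -0.0592, 0.103]
ee_rot: [1.0, 0.031, 0.001, -0.001]
wrist_force: [0.0, 0.4, 0.1]
width: 0.255
```

Run:
```python
from plan import *
st();print(C(.008,0))
```

```text
t 14.63 [ 0.572  -0.0592  0.103 ] psi 0.0611 tilt [0.0019 0.0029] w 0.255 F [0.  0.4 0.1] q [-0.15  0.03  1.87  0.    1.24  1.36]
(np.float64(0.5702835703866692), np.float64(-0.058487551094157944))
```

Down 3.5 mm, release to ~33 mm, lift.

Call:
apply_moves --motion "0 0 0.35 0 0 0 -1; 0 0 0 0 0 0 -1; 0 0 0 0 0 0 -0.25; 0 0 0 0 0 0 -0.25; 0 0 0 0 0 0 -0.25; 0 0 -1 0 0 0 -0.25; 0 0 -2.5 0 0 0 -0.25; 0 0 -3 0 0 0 -0.25"

```text
t: 15.3
ee_pos: [0.5698, -0.059, 0.1613]
ee_rot: [1.0, 0.031, -0.003, -0.002]
wrist_force: [0.3, -1.3, -1.0]
width: 0.379
```

Call:
apply_moves --motion "0 0 -2 0 0 0 -0.2; 0 0 -1 0 0 0 0.5; 0 -2 -1 0 0 0 1; 0 -3.3 -0.5 0 0 0 1; 0 -3.3 0 0 0 0 1; 0 -3.3 0 0 0 0 1; 0 -3.3 0 0 0 0 1; 0 -3.3 0 0 0 0 1"

```text
t: 15.97
ee_pos: [0.56, 0.1269, 0.2206]
ee_rot: [1.0, 0.026, 0.003, -0.001]
wrist_force: [0.3, -0.4, 0.4]
width: 0.853
```

Run:
```python
from blk import *
from plan import *
st();f,o=find()
plan([(.5115,.3815,.17,.058,1,34)])
cv2.imwrite("pics/t5.png",cv2.resize(f[130:280,80:330],(750,450))[:,:,::-1])
```

```text
t 15.97 [0.56   0.1269 0.2206] psi 0.0527 tilt [0.0053 0.0023] w 0.853 F [ 0.3 -0.4  0.4] q [ 0.18 -0.07  1.77  0.    1.44  1.7 ]
[0.5103 0.3818] 0.099 159 [ 8.  12.8]
-0.43 -3.15 0.64 0 -0.001 0 1; -0.43 -3.15 0.64 0 -0.001 0 1; -0.43 -3.15 0.64 0 -0.001 0 1; -0.43 -3.15 0.64 0 -0.001 0 1; -0.43 -3.15 0.64 0 -0.001 0 1; -0.42 -3.15 0.64 0 -0.001 0 1; -0.42 -3.16 0.63 0 -0.001 0 1; -0.42 -3.16 0.63 0 -0.001 0 1
```

View pics/t5.png

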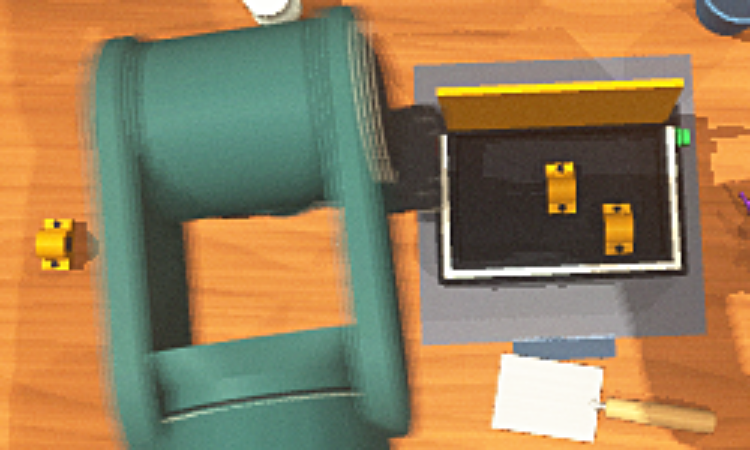

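Call:
apply_moves --motion "-0.4 -3 0.6 0 0 0 1; -0.4 -3.1 0.6 0 0 0 1; -0.4 -3.1 0.6 0 0 0 1; -0.4 -3.1 0.6 0 0 0 1; -0.4 -3.1 0.6 0 0 0 1; -0.4 -3.1 0.6 0 0 0 1; -0.4 -2.8 0.6 0 0 0 1; -0.4 -1.5 0.6 0 0 0 1"

```text
t: 16.68
ee_pos: [0.5125, 0.3683, 0.1742]
ee_rot: [1.0, 0.028, 0.004, -0.002]
wrist_force: [0.4, -0.1, -1.1]
width: 0.999
```

Call:
apply_moves --motion "0 0 0.5 0 0 0 0.5; 0 0 0.5 0 0 0 0.5; 0 0 0 0 0 0 0.3; 0 0 0 0 0 0 0.3; 0 0 0 0 0 0 0.3; 0 0 0 0 0 0 0.3; 0 0 0 0 0 0 0.3; 0 0 0 0 0 0 0.3"

```text
t: 17.35
ee_pos: [0.5128, 0.3671, 0.1633]
ee_rot: [1.0, 0.028, 0.004, -0.002]
wrist_force: [0.5, -0.4, 0.6]
width: 0.65
```

Run:
```python
from plan import *
st()
plan([(.5115,.3815,.0905,.06,0.3,15)])
```

```text
t 17.35 [0.5128 0.3671 0.1633] psi 0.0552 tilt [0.0079 0.0041] w 0.65 F [ 0.5 -0.4  0.6] q [ 0.58  0.09  1.7  -0.    1.34  2.1 ]
-0.02 -0.28 1.46 -0.001 -0.002 -0.001 0.3; -0.02 -0.28 1.46 -0.001 -0.002 -0.001 0.3; -0.02 -0.29 1.46 -0.001 -0.002 -0.001 0.3; -0.01 -0.29 1.46 -0.001 -0.002 -0.001 0.3; -0.01 -0.29 1.46 -0.001 -0.002 -0.001 0.3; 0 0 0 0 0 0 0.3; 0 0 0 0 0 0 0.3; 0 0 0 0 0 0 0.3
```

Call:
apply_moves --motion "0 -0.5 1.5 0 -0.003 0 0.3; 0 -0.5 1.8 0 -0.003 0 0.3; 0 -0.4 1.7 0 -0.003 0 0.3; 0 0 1.2 0 0 0 0.3; 0 0 0.8 0 0 0 0.3; 0 0 0.2 0 0 0 0.3; 0 0 0 0 0 0 0.3; 0 0 0 0 0 0 0.3"

```text
t: 18.02
ee_pos: [0.5128, 0.3816, 0.086]
ee_rot: [1.0, 0.027, -0.0, -0.002]
wrist_force: [-0.2, -0.0, 0.3]
width: 0.65
```

Call:
apply_moves --motion "0 0 0 0 0 0 0; 0 0 0 0 0 0 -1; 0 0 0 0 0 0 -1; 0 0 0 0 0 0 -1; 0 0 0 0 0 0 -1; 0 0 0 0 0 0 -1; 0 0 0 0 0 0 -1; 0 0 0 0 0 0 -1"

```text
t: 18.68
ee_pos: [0.5139, 0.382, 0.0897]
ee_rot: [1.0, 0.027, 0.002, -0.003]
wrist_force: [0.3, -0.3, -1.2]
width: 0.257
```

Run:
```python
from plan import *
st();a=C(-.028,.047);p=read_state()["ee_pos"];print(a)
plan([(p[0],p[1],.19,.06,-1,25),(*a,.19,.064,-1,34)])
```

```text
t 18.68 [0.5139 0.382  0.0897] psi 0.0533 tilt [0.0037 0.0071] w 0.257 F [ 0.3 -0.3 -1.2] q [0.6  0.17 1.73 0.   1.23 2.11]
(np.float64(0.5313468663248357), np.float64(-0.013890095148765678))
0.01 -0.01 -2.01 -0.001 -0.001 -0.001 -1; 0.01 -0.01 -2.01 -0.001 -0.001 -0.001 -1; 0 -0.01 -2.01 -0.001 -0.001 -0.001 -1; 0 -0.01 -2.01 -0.001 -0.001 -0.001 -1; 0 -0 -2.01 -0.001 -0.001 -0.001 -1; -0.05 3.30 -0 0 0 0 -1; -0.05 3.30 -0 0 0 0 -1; -0.05 3.30 -0 0 0 0 -1

-0.06 3.30 -0 0 0 0 -1; -0.06 3.30 -0 0 0 0 -1; -0.06 3.30 -0 0 0 0 -1; -0.06 3.30 -0 0 0 0 -1; -0.06 3.30 -0 0 0 0 -1; -0.06 3.30 -0 0 0 0 -1; -0.06 3.30 -0 0 0 0 -1; -0.06 3.30 -0 0 0 0 -1

-0.06 3.30 -0 0 0 0 -1; 0 0 0 0 0 0 -1; 0 0 0 0 0 0 -1; 0 0 0 0 0 0 -1; 0 0 0 0 0 0 -1; 0 0 0 0 0 0 -1; 0 0 0 0 0 0 -1; 0 0 0 0 0 0 -1
```

Call:
apply_moves --motion "0 0 -1.5 0 0 0 -1; 0 0 -2.3 0 0 0 -1; 0 0 -2.5 0 0 0 -1; 0 0 -2 0 0 0 -1; 0 0 -1 0 0 0 -1; 0 2.5 0 0 0 0 -1; 0 3.3 0 0 0 0 -1; 0 3.3 0 0 0 0 -1"

```text
t: 19.35
ee_pos: [0.5174, 0.2922, 0.1919]
ee_rot: [1.0, 0.029, 0.002, -0.004]
wrist_force: [0.3, 0.0, -1.0]
width: 0.258
```

Call:
apply_moves --motion "0 3.3 0 0 0 0 -1; 0 3.3 0 0 0 0 -1; 0 3.3 0 0 0 0 -1; 0 3.3 0 0 0 0 -1; 0 3.3 0 0 0 0 -1; 0 3.3 0 0 0 0 -1; 0 3.3 0 0 0 0 -1; 0 3 0 0 0 0 -1"

```text
t: 20.02
ee_pos: [0.5309, 0.0199, 0.1941]
ee_rot: [1.0, 0.031, 0.004, -0.004]
wrist_force: [0.0, -0.2, -0.6]
width: 0.256
```

Run:
```python
from plan import *
st();a=C(-.028,.047)
plan([(*a,.14,.064,-1,20)])
```

```text
t 20.02 [0.5309 0.0199 0.1941] psi 0.0619 tilt [0.0085 0.0091] w 0.256 F [ 0.  -0.2 -0.6] q [-0.01 -0.15  1.89  0.01  1.4   1.49]
-0.05 0.85 1.35 -0.002 -0.002 -0.001 -1; -0.05 0.85 1.35 -0.002 -0.002 -0.001 -1; -0.05 0.85 1.35 -0.002 -0.002 -0.001 -1; -0.05 0.85 1.35 -0.002 -0.002 -0.001 -1; 0 0 0 0 0 0 -1; 0 0 0 0 0 0 -1; 0 0 0 0 0 0 -1; 0 0 0 0 0 0 -1
```

Call:
apply_moves --motion "0 1.4 0.5 0 0 0 -1; 0 0.7 1.2 -0.003 -0.003 0 -1; 0 0.2 1.5 -0.003 -0.003 0 -1; 0 0 1.2 -0.003 -0.003 0 -1; 0 0 1 0 0 0 -1; 0 0 0.5 0 0 0 -1; 0 0 0 0 0 0 -1; 0 0 0 0 0 0 -1"

```text
t: 20.68
ee_pos: [0.5317, -0.0056, 0.1292]
ee_rot: [1.0, 0.03, -0.001, 0.001]
wrist_force: [0.4, 0.3, -0.5]
width: 0.258
```

Run:
```python
from plan import *
st();a=C(-.028,.047)
plan([(*a,.0965,.064,-1,10)])
```

```text
t 20.68 [ 0.5317 -0.0056  0.1292] psi 0.0595 tilt [-0.0024 -0.0016] w 0.258 F [ 0.4  0.3 -0.5] q [-0.06 -0.09  1.94 -0.    1.3   1.45]
-0.02 0.21 0.82 0 0.001 -0.001 -1; -0.02 0.21 0.82 0 0.001 -0.001 -1; -0.02 0.21 0.82 0 0.001 -0.001 -1; -0.02 0.21 0.82 0 0.001 -0.001 -1; 0 0 0 0 0 0 -1; 0 0 0 0 0 0 -1; 0 0 0 0 0 0 -1; 0 0 0 0 0 0 -1
```

Call:
apply_moves --motion "0 0.3 0.3 0 0 0 -1; 0 0.3 0.9 0 0 0 -1; 0 0.2 0.9 0 0 0 -1; 0 0 0.7 0 0 0 -1; 0 0 0.4 0 0 0 -1; 0 0 0.1 0 0 0 -1; 0 0 0 0 0 0 -1; 0 0 0 0 0 0 -1"

```text
t: 21.35
ee_pos: [0.5333, -0.0134, 0.0953]
ee_rot: [1.0, 0.03, 0.0, 0.001]
wrist_force: [-1.6, 0.7, 2.6]
width: 0.259
```

Run:
```python
from plan import *
st()
```

```text
t 21.35 [ 0.5333 -0.0134  0.0953] psi 0.0609 tilt [ 0.0007 -0.0015] w 0.259 F [-1.6  0.7  2.6] q [-0.07 -0.05  1.96 -0.    1.23  1.44]
```

Call:
apply_moves --motion "0 0 0 0 0 0 -0.25; 0 0 0 0 0 0 -0.25; 0 0 0 0 0 0 -0.25; 0 0 -1 0 0 0 -0.25; 0 0 -2.5 0 0 0 -0.25; 0 0 -3 0 0 0 -0.25; 0 0 -3 0 0 0 -1; 0 0 -3 0 0 0 -1"

```text
t: 22.02
ee_pos: [0.5307, -0.0132, 0.2195]
ee_rot: [1.0, 0.03, -0.005, 0.0]
wrist_force: [0.8, -0.0, -0.3]
width: 0.274
```

Call:
apply_moves --motion "0 0 -3.5 0 0 0 -1; 0 0 -3.5 0 0 0 -1; 0 0 -2.5 0 0 0 -1; 1 0 -0.5 0 0 0 -1; 2 0.6 0 0 0 0 -1; 2 0.7 0 0 0 0 -1; 2 0.7 0 0 0 0 -1; 2 0.7 0 0 0 0 -1"

```text
t: 22.68
ee_pos: [0.6226, -0.0343, 0.3437]
ee_rot: [1.0, 0.031, 0.004, 0.001]
wrist_force: [-0.1, -1.0, 0.9]
width: 0.005
```

Run:
```python
from plan import *
st();a=C(.105,0);print(a)
f=grab_frame("top");cv2.imwrite("pics/t6.png",cv2.resize(f[130:280,80:330],(750,450))[:,:,::-1])
plan([(*a,.28,.064,-1,30),(*a,.215,.064,-1,25)])
```

```text
t 22.68 [ 0.6226 -0.0343  0.3437] psi 0.0617 tilt [ 0.0089 -0.0023] w 0.005 F [-0.1 -1.   0.9] q [-0.1  -0.01  1.5  -0.    1.64  1.41]
(np.float64(0.6670843613250332), np.float64(-0.052274108110823024))
1.35 0.65 2.11 0.001 -0.003 -0.001 -1; 1.35 0.65 2.11 0.001 -0.003 -0.001 -1; 1.36 0.66 2.10 0.001 -0.003 -0.001 -1; -0 0 2.17 0 0 0 -1; -0 0 2.17 0 0 0 -1; -0 0 2.17 0 0 0 -1; 0 0 0 0 0 0 -1; 0 0 0 0 0 0 -1
```

Call:
apply_moves --motion "2 0.7 0 0 0 0 -1; 1.5 0.6 0 0 0 0 -1; 1 0.5 1 0 0 0 -1; 0 0 2.3 0 -0.003 0 -1; 0 0 2.5 0 0 0 -1; 0 0 2.5 0 0 0 -1; 0 0 2 0 0 0 -1; 0 0 1 0 0 0 -1"

```text
t: 23.4
ee_pos: [0.6761, -0.0523, 0.2346]
ee_rot: [1.0, 0.03, 0.006, 0.002]
wrist_force: [0.7, 0.3, -0.8]
width: 0.005
```

Run:
```python
from plan import *
st();s=read_state();f=grab_frame("top");fs=grab_frame("scene");cv2.imwrite("pics/l1.png",np.vstack([cv2.resize(f[120:250,200:340],(560,0+300)),cv2.resize(fs[110:250,160:340],(560,300))])[:,:,::-1])
w=[]
r=.095
for th in np.arange(1.6,-.01,-.16):
    cx=.061-r*np.cos(th)+.003*np.sin(th)+.0075; cz=.041+r*np.sin(th)+.003*np.cos(th)
    w.append((*C(cx,0),max(cz,.044)+.084,.064,-1,40)); print(round(th,2),round(cx,3),round(cz+.084,3))
plan(w)
```

```text
t 23.4 [ 0.6761 -0.0523  0.2346] psi 0.0605 tilt [ 0.013  -0.0038] w 0.005 F [ 0.7  0.3 -0.8] q [-0.11  0.14  1.52 -0.    1.46  1.4 ]
1.6 0.074 0.22
1.44 0.059 0.22
1.28 0.044 0.217
1.12 0.03 0.212
0.96 0.016 0.205
0.8 0.004 0.195
0.64 -0.006 0.184
0.48 -0.014 0.172
0.32 -0.021 0.158
0.16 -0.025 0.143
0.0 -0.027 0.128
-1.99 -0.03 0.74 0.002 -0.006 -0.002 -1; -1.99 -0.03 0.76 0.002 -0.006 -0.002 -1; -1.52 0 0.03 0 0 0 -1; -1.49 0 0.27 0 0 0 -1; -1.43 0 0.51 0 0 0 -1; -1.33 0 0.73 0 0 0 -1; -1.20 0 0.93 0 0 0 -1; -1.04 0 1.11 0 0 0 -1

-0.85 0 1.26 0 0 0 -1; -0.64 0 1.38 0 0 0 -1; -0.41 0 1.46 0 0 0 -1; -0.17 0 1.51 0 0 0 -1; 0 0 0 0 0 0 -1; 0 0 0 0 0 0 -1; 0 0 0 0 0 0 -1; 0 0 0 0 0 0 -1
```

View pics/l1.png

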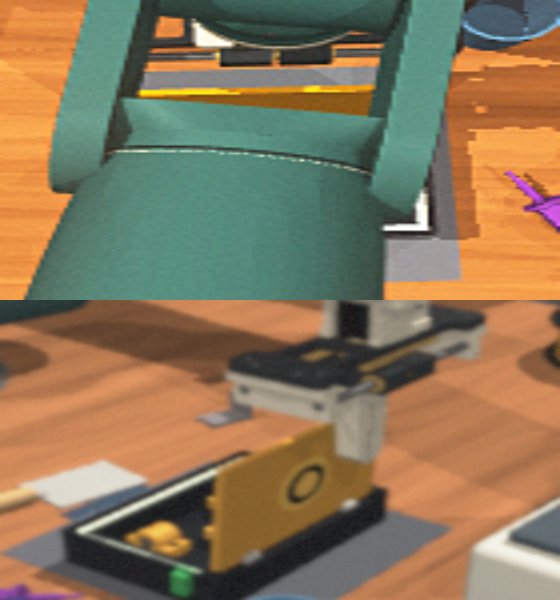

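Call:
apply_moves --motion "0 0 0.8 0.002 -0.006 0 -1; -1.5 0 0.7 0.002 -0.006 0 -1; -1.5 0 0.2 0 0 0 -1; -1.5 0 0.1 0 0 0 -1; -1.5 0 0.2 0 0 0 -1; -1.5 0 0.4 0 0 0 -1; -1.3 0 0.6 0 0 0 -1; -1.2 0 0.8 0 0 0 -1"

```text
t: 24.17
ee_pos: [0.578, -0.0585, 0.2078]
ee_rot: [0.999, 0.031, 0.008, 0.001]
wrist_force: [2.2, 0.9, -0.6]
width: 0.006
```

```bash
cat > lid.py <<'E'
from plan import *
st();p=read_state()["ee_pos"];c,s=np.cos(T[2]),np.sin(T[2]);d=p[:2]-T[:2];print("case xy",np.round([c*d[0]+s*d[1],-s*d[0]+c*d[1]],4))
fs=grab_frame("scene");cv2.imwrite("pics/lx.png",cv2.resize(fs[110:250,160:340],(560,400))[:,:,::-1])
E
python3 lid.py
```

```text
t 24.17 [ 0.578  -0.0585  0.2078] psi 0.0614 tilt [ 0.0167 -0.0014] w 0.006 F [ 2.2  0.9 -0.6] q [-0.15 -0.05  1.77  0.    1.41  1.36]
case xy [ 0.0157 -0.0005]
```

Call:
apply_moves --motion "-1.2 0 1 0 -0.006 0 -1; -1 0 1.1 0 -0.006 0 -1; -0.8 0 1.2 0 -0.004 0 -1; -0.6 0 1.4 0 0 0 -1; -0.4 0 1.4 0 0 0 -1; -0.2 0 1.2 0 0 0 -1; 0 0 0.6 0 0 0 -1; 0 0 0.2 0 0 0 -1"

```text
t: 24.88
ee_pos: [0.5372, -0.0617, 0.1288]
ee_rot: [1.0, 0.031, 0.005, 0.002]
wrist_force: [-0.3, -0.6, 1.0]
width: 0.004
```

```bash
python3 lid.py
```

```text
t 24.88 [ 0.5372 -0.0617  0.1288] psi 0.0612 tilt [ 0.0103 -0.0036] w 0.004 F [-0.3 -0.6  1. ] q [-0.16 -0.08  1.93 -0.    1.28  1.35]
case xy [-0.0252 -0.0011]
```

Call:
apply_moves --motion "0 0 0.3 0 -0.004 0 -1; 0 0 0.3 0 -0.004 0 -1; 0 0 0.3 0 0 0 -1; 0 0 0.3 0 0 0 -1; 0 0 0.3 0 0 0 -1; 0 0 0.3 0 0 0 -1; 0 0 0.2 0 0 0 -1; 0 0 0.2 0 0 0 -1"

```text
t: 25.6
ee_pos: [0.539, -0.0617, 0.1281]
ee_rot: [1.0, 0.031, -0.002, 0.002]
wrist_force: [-14.0, 1.3, 18.5]
width: 0.002
```

```bash
python3 lid.py
```

```text
t 25.6 [ 0.539  -0.0617  0.1281] psi 0.0619 tilt [-0.0031 -0.0045] w 0.002 F [-14.    1.3  18.5] q [-0.16 -0.07  1.92 -0.01  1.29  1.35]
case xy [-0.0234 -0.0012]
```

Call:
apply_moves --motion "0 0 -2 0 0 0 -1; 0 0 -3 0 0 0 -1; 0 0 -3.5 0 0 0 0; 0 2 -2 0 0 0 1; 0 3 -1 0 0 0 1; 0 3 0 0 0 0 1; -1 1 0 0 0 0 1; -2 0 0 0 0 0 1"

```text
t: 26.32
ee_pos: [0.5189, -0.1557, 0.2535]
ee_rot: [0.999, 0.033, 0.0, 0.003]
wrist_force: [1.0, 0.5, 1.0]
width: 0.384
```

Call:
apply_moves --motion "-3 0 0 0 0 0 1; -3 0 0 0 0 0 1; -3 0 0 0 0 0 1; -1 0 0 0 0 0 1; 0 0 0 0 0 0 1; 0 0 0 0 0 0 1; 0 0 0 0 0 0 1; 0 0 0 0 0 0 1"

```text
t: 26.98
ee_pos: [0.4172, -0.1644, 0.2566]
ee_rot: [0.999, 0.032, 0.003, 0.004]
wrist_force: [-0.9, -0.1, 0.7]
width: 0.965
```

Run:
```python
from plan import *
from meas import *
st();ft=grab_frame("top");fs=grab_frame("scene");np.save("ft2.npy",ft);np.save("fs2.npy",fs)
out=np.zeros((600,800,3),np.uint8)
out[:300,:400]=cv2.resize(ft[150:240,215:335],(400,300),interpolation=cv2.INTER_CUBIC)
out[:300,400:800]=cv2.resize(ft[180:240,335:415],(400,300),interpolation=cv2.INTER_CUBIC)
out[300:,:400]=cv2.resize(fs[150:270,165:325],(400,300),interpolation=cv2.INTER_CUBIC)
out[300:,400:800]=cv2.resize(fs[220:300,80:186],(400,300),interpolation=cv2.INTER_CUBIC)
cv2.imwrite("pics/b1.png",out[:,:,::-1])
for n,l in(("top","spray"),("top","cup")): print(l,[(d["pixel"],d["score"],at_z(n,d["pixel"],.1)) for d in spot_in(n,l)][:2])
```

```text
t 26.98 [ 0.4172 -0.1644  0.2566] psi 0.064 tilt [ 0.0055 -0.0083] w 0.965 F [-0.9 -0.1  0.7] q [-0.43 -0.39  1.97 -0.01  1.55  1.08]
spray [([377.5, 154.9], 0.67, array([ 0.65946758, -0.32765675,  0.1       ])), ([166.4, 131.4], 0.41, array([0.70603118, 0.19125082, 0.1       ]))]
cup [([322.9, 125.3], 0.97, array([ 0.73040749, -0.19389784,  0.1       ]))]
```

View pics/b1.png

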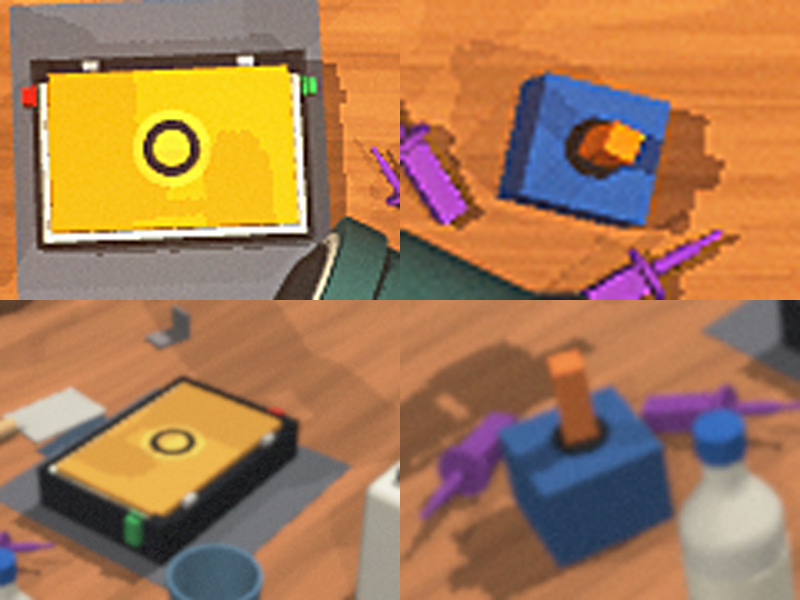

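Run:
```python
from meas import *
ft=np.mean([np.load("ft.npy"),np.load("ft2.npy")],0)
x0,y0,w,h=366,201,22,17;k=8
sub=ft[y0:y0+h,x0:x0+w];
rb=(sub[...,0]-sub[...,2])
up=cv2.resize(rb.astype(np.float32),None,fx=k,fy=k,interpolation=cv2.INTER_CUBIC)
lum=cv2.resize(sub[...,1].astype(np.float32),None,fx=k,fy=k,interpolation=cv2.INTER_CUBIC)
print(rb.max(),sub[...,1][rb>80].max(),np.round(sub[...,1]).astype(int)[3:14,3:18])
obs=(up>70)
n,l,s,c=cv2.connectedComponentsWithStats(obs.astype(np.uint8));i=1+np.argmax(s[1:,4]);obs=l==i
print("area px",obs.sum()/64)
bright=(lum>115)&obs
kk=max(cv2.findContours(bright.astype(np.uint8),0,2)[0],key=cv2.contourArea);r=cv2.minAreaRect(kk);ctr=(np.array(r[0])+.5)/k-.5+[x0,y0];print("bright rect",ctr,np.array(r[1])/k,r[2],"world",at_z("top",ctr,.1))
bx=cv2.boxPoints(r)/k+[x0,y0];W=np.array([at_z("top",p,.1)[:2] for p in bx]);e=W[1]-W[0];print("yaw edge",np.arctan2(e[1],e[0])%(np.pi/2)-np.pi/2)
sq=np.array([[1,1],[1,-1],[-1,-1],[-1,1]])*.008
def mask(p):
    c,s=np.cos(p[2]),np.sin(p[2]);q=sq@np.array([[c,s],[-s,c]])+p[:2]
    P=np.vstack([np.c_[q,[.054]*4],np.c_[q,[.1]*4]]);u=((proj("top",P)-[x0,y0]+.5)*k-.5).astype(np.float32)
    m=np.zeros(obs.shape,np.uint8);cv2.fillConvexPoly(m,cv2.convexHull(u).astype(np.int32),1);t=np.zeros_like(m);cv2.fillConvexPoly(t,u[4:].astype(np.int32),1);return m>0,t>0
best=[]
for yaw in np.arange(-1.5,.05,.1):
  for dx in np.arange(-.005,.0051,.001):
    for dy in np.arange(-.005,.0051,.001):
      p=(.529+dx,-.331+dy,yaw);m,t=mask(p);best.append(((m^obs).sum()+(t^bright).sum(),*np.round(p,4)))
best.sort();print(*best[:8],sep="\n")
```

```text
251.5 226.5 [[100 100  62  32  32  37  32  46  91 114 100 108 109 110 110]
 [ 74  24  38  38  58  74  86  74  94 174 174 124  99 106 110]
 [ 50  40  40  60  87  80  74  81 170 165 160 162 169 134 101]
 [ 32  40  44  80  80  74  72  92 170 161 160 156 157 168 226]
 [ 42  39  64  83  80  75  80 140 168 158 156 153 158 156  54]
 [ 36  43  86  80  83  80  78 188 168 161 164 160 164 164  62]
 [ 40  58  86  80  74  60  56  78 174 178 166 164 160  86  66]
 [ 44  45  56  68  48  62  62  54  47  74 174 178 173  38  70]
 [ 33  40  45  46  55  69  62  66  63  60  46  70  96  71  74]
 [ 86  29  44  48  44  44  50  48  42  54  68  66  66  70  74]
 [106  82  40  42  44  43  38  39  55  74 122 114 116 116 119]]
area px 89.109375
bright rect [379.30118752 207.96832561] [6.91478395 6.4866972 ] 25.34617805480957 world [ 0.52968343 -0.33078589  0.1       ]
yaw edge -0.4443849194297085
(np.int64(927), np.float64(0.53), np.float64(-0.331), np.float64(-0.5))
(np.int64(969), np.float64(0.53), np.float64(-0.331), np.float64(-0.4))
(np.int64(1063), np.float64(0.53), np.float64(-0.331), np.float64(-0.3))
(np.int64(1078), np.float64(0.529), np.float64(-0.331), np.float64(-0.5))
(np.int64(1115), np.float64(0.53), np.float64(-0.331), np.float64(-0.6))
(np.int64(1133), np.float64(0.529), np.float64(-0.331), np.float64(-0.4))
(np.int64(1204), np.float64(0.53), np.float64(-0.332), np.float64(-0.4))
(np.int64(1209), np.float64(0.53), np.float64(-0.332), np.float64(-0.5))
```

Run:
```python
from plan import *
plan([(.53,-.331,.235,-.45,.2,30)])
```

```text
1.46 2.48 0.33 0.001 -0.001 0.073 0.2; 1.64 2.36 0.33 0.001 -0.001 0.073 0.2; 1.81 2.24 0.32 0.001 -0.001 0.073 0.2; 1.97 2.10 0.32 0.001 -0.001 0.073 0.2; 2.12 1.95 0.31 0.001 -0.001 0.073 0.2; 2.25 1.79 0.31 0.001 -0.001 0.073 0.2; 2.38 1.62 0.31 0.001 -0.001 0.073 0.2; 0 0 0 0 0 0 0.2
```

Call:
apply_moves --motion "1.5 2.5 0.3 0 0 0.073 0.2; 1.6 2.4 0.3 0 0 0.073 0.2; 1.8 2.2 0.3 0 0 0.073 0.2; 2 2.1 0.3 0 0 0.073 0.2; 2.1 2 0.3 0 0 0.073 0.2; 2 1.6 0.3 0 0 0.073 0.2; 1 0.8 0.3 0 0 0.05 0.2; 0 0 0 0 0 0 0.2"

```text
t: 27.85
ee_pos: [0.5249, -0.3232, 0.2339]
ee_rot: [0.976, -0.22, 0.003, 0.003]
wrist_force: [0.2, 0.6, 0.5]
width: 0.604
```

Call:
apply_moves --motion "0 0 0 0 0 0 0.2; 0 0 0 0 0 0 0.2; 0 0 0 0 0 0 0.2; 0 0 0 0 0 0 0.2; 0 0 0 0 0 0 0; 0 0 0 0 0 0 0; 0 0 0 0 0 0 0; 0 0 0 0 0 0 0"

```text
t: 28.52
ee_pos: [0.5242, -0.3199, 0.2347]
ee_rot: [0.976, -0.216, 0.003, 0.003]
wrist_force: [0.2, -0.3, 0.7]
width: 0.503
```

Run:
```python
from plan import *
st()
plan([(.53,-.331,.18,-.45,0,10)])
```

```text
t 28.52 [ 0.5242 -0.3199  0.2347] psi -0.4345 tilt [ 0.0046 -0.0065] w 0.503 F [ 0.2 -0.3  0.7] q [-0.59  0.01  1.67 -0.    1.46  1.42]
0.16 0.12 0.91 0.001 -0.001 0.003 0; 0.16 0.12 0.91 0.001 -0.001 0.003 0; 0.16 0.12 0.91 0.001 -0.001 0.003 0; 0.16 0.12 0.91 0.001 -0.001 0.003 0; 0.16 0.12 0.91 0.001 -0.001 0.003 0; 0.17 0.12 0.91 0.001 -0.001 0.003 0; 0 0 0 0 0 0 0; 0 0 0 0 0 0 0
```

Call:
apply_moves --motion "0.5 0.4 0.5 0.005 0 0.01 0; 0.4 0.3 1 0 0 0.005 0; 0 0 1.3 0 0 0 0; 0 0 1 0 0 0 0; 0 0 0.5 0 0 0 0; 0 0 0.2 0 0 0 0; 0 0 0 0 0 0 0; 0 0 0 0 0 0 0"

```text
t: 29.18
ee_pos: [0.5297, -0.3311, 0.1827]
ee_rot: [0.975, -0.224, 0.002, -0.001]
wrist_force: [0.6, 0.3, -0.5]
width: 0.5
```

Run:
```python
from plan import *
st()
plan([(.53,-.331,.145,-.45,0,10)])
```

```text
t 29.18 [ 0.5297 -0.3311  0.1827] psi -0.4513 tilt [0.0046 0.0002] w 0.5 F [ 0.6  0.3 -0.5] q [-0.6   0.06  1.69  0.    1.38  1.42]
0 -0 0.94 -0.001 -0.001 0 0; 0 -0 0.94 -0.001 -0.001 0 0; 0 -0 0.94 -0.001 -0.001 0 0; 0 -0.01 0.94 -0.001 -0.001 0 0; 0 0 0 0 0 0 0; 0 0 0 0 0 0 0; 0 0 0 0 0 0 0; 0 0 0 0 0 0 0
```

Call:
apply_moves --motion "0 0 0.7 0 -0.002 0 0; 0 0 1 0 -0.002 0 0; 0 0 0.9 0 0 0 0; 0 0 0.6 0 0 0 0; 0 0 0.3 0 0 0 0; 0 0 0.1 0 0 0 0; 0 0 0 0 0 0 0; 0 0 0 0 0 0 0"

```text
t: 29.85
ee_pos: [0.5299, -0.3309, 0.1433]
ee_rot: [0.975, -0.224, 0.0, -0.001]
wrist_force: [-0.1, 0.3, 0.5]
width: 0.5
```

Run:
```python
from plan import *
st()
```

```text
t 29.85 [ 0.5299 -0.3309  0.1433] psi -0.451 tilt [0.0013 0.0016] w 0.5 F [-0.1  0.3  0.5] q [-0.6   0.1   1.73  0.    1.32  1.42]
```

Close with a firm grip.

Call:
apply_moves --motion "0 0 0 0 0 0 -1; 0 0 0 0 0 0 -1; 0 0 0 0 0 0 -1; 0 0 0 0 0 0 -1; 0 0 0 0 0 0 -1; 0 0 0 0 0 0 -1; 0 0 0 0 0 0 -1; 0 0 0 0 0 0 -1" --force 40

```text
t: 30.52
ee_pos: [0.5303, -0.3312, 0.1449]
ee_rot: [0.975, -0.224, 0.001, -0.001]
wrist_force: [-0.1, 0.4, -1.4]
width: 0.171
```

Run:
```python
from plan import *
st()
a=C(.055,.098);print(a)
plan([(.53,-.331,.26,-.45,-1,25),(.48,-.2,.28,-.25,-1,30),(*C(.04,.098),.24,.064,-1,30)])
```

```text
t 30.52 [ 0.5303 -0.3312  0.1449] psi -0.451 tilt [0.0032 0.0004] w 0.171 F [-0.1  0.4 -1.4] q [-0.6   0.09  1.73  0.    1.32  1.42]
(np.float64(0.6109095473117856), np.float64(0.04232182346436175))
-0 -0.01 -2.30 0 -0.001 0 -1; -0 -0 -2.30 0 -0.001 0 -1; -0 -0 -2.30 0 -0.001 0 -1; -0 -0 -2.30 0 -0.001 0 -1; -0.01 -0 -2.30 0 -0.001 0 -1; -2.04 -1.92 -0.40 0 0 -0.040 -1; -1.96 -2.00 -0.40 0 0 -0.040 -1; -1.88 -2.08 -0.40 0 0 -0.040 -1

-1.80 -2.15 -0.40 0 0 -0.040 -1; -1.71 -2.22 -0.40 0 0 -0.040 -1; 0.53 -2.63 0.40 0 0 -0.031 -1; 0.61 -2.61 0.40 0 0 -0.031 -1; 0.69 -2.59 0.40 0 0 -0.031 -1; 0.77 -2.56 0.40 0 0 -0.031 -1; 0.85 -2.54 0.40 0 0 -0.031 -1; 0.93 -2.51 0.40 0 0 -0.031 -1

1.01 -2.48 0.40 0 0 -0.031 -1; 1.09 -2.45 0.40 0 0 -0.031 -1; 1.16 -2.41 0.40 0 0 -0.031 -1; 1.24 -2.37 0.40 0 0 -0.031 -1; 0 0 0 0 0 0 -1; 0 0 0 0 0 0 -1; 0 0 0 0 0 0 -1; 0 0 0 0 0 0 -1
```

Call:
apply_moves --motion "0 0 -1 0 0 0 -1; 0 0 -2 0 0 0 -1; 0 0 -2.5 0 0 0 -1; 0 0 -2.5 0 0 0 -1; 0 0 -2.5 0 0 0 -1; -1.8 -1.8 -1 0 0 -0.04 -1; -2 -2 -0.5 0 0 -0.04 -1; -1.9 -2.1 -0.4 0 0 -0.04 -1"

```text
t: 31.18
ee_pos: [0.5001, -0.2552, 0.2773]
ee_rot: [0.986, -0.165, 0.0, -0.001]
wrist_force: [0.4, 0.5, -1.0]
width: 0.171
```

Call:
apply_moves --motion "-1.8 -2.2 -0.4 0 0 -0.04 -1; -1.7 -2.2 -0.2 0 0 -0.04 -1; 0.5 -2.6 0.2 0 0 -0.031 -1; 0.6 -2.6 0.3 0 0 -0.031 -1; 0.7 -2.6 0.3 0 0 -0.031 -1; 0.8 -2.6 0.3 0 0 -0.031 -1; 0.9 -2.5 0.4 0 0 -0.031 -1; 0.9 -2.5 0.4 0 0 -0.031 -1"

```text
t: 31.85
ee_pos: [0.5465, -0.0486, 0.2763]
ee_rot: [1.0, -0.027, 0.007, 0.001]
wrist_force: [0.7, -0.7, -0.3]
width: 0.168
```

Run:
```python
from plan import *
from meas import *
st()
f=np.load("ft2.npy");fs=np.load("fs2.npy");c,s=np.cos(T[2]),np.sin(T[2])
def cxy(P): d=np.array(P)[:2]-T[:2];return np.round([c*d[0]+s*d[1],-s*d[0]+c*d[1]],4)
h=hsv(f)
for nm,m in(("red",((h[...,0]<4)|(h[...,0]>174))&(h[...,1]>180)),("green",(h[...,0]>45)&(h[...,0]<80)&(h[...,1]>120))):
    for a,p,mm in comps(m,6):
        if 215<p[0]<330 and 150<p[1]<240:
            ys,xs=np.nonzero(mm);print(nm,a,p,cxy(at_z("top",p,.044)),cxy(at_z("top",p,.05)),xs.min(),xs.max(),ys.min(),ys.max())
# groove refit with lid shut, both sides' widths
m=(h[...,1]<60)&(h[...,2]>140);C2=sorted(comps(m),key=lambda q:-q[0]);
for q in C2:
    if abs(q[1]-[268,205]).max()<15 and q[0]>100:
        ys,xs=np.nonzero(q[2]);P=np.array([at_z("top",p,.038)[:2] for p in zip(xs,ys)])
        r=least_squares(lambda t:dist(P,t),T,loss="soft_l1",f_scale=.003);print("refit",q[0],np.round(r.x,4),np.sqrt((r.fun**2).mean()));
        Q=np.array([cxy(p) for p in P]);l=Q[(Q[:,1]>.085)&(Q[:,0]>-.05)];rr=Q[(Q[:,1]<-.085)&(Q[:,0]>-.05)];fr=Q[(Q[:,0]<-.05)&(abs(Q[:,1])<.08)];print("left",l.mean(0),l[:,1].min(),l[:,1].max(),l[:,0].max(),"right",rr.mean(0),rr[:,1].min(),rr[:,1].max(),rr[:,0].max(),"front",fr.mean(0),fr[:,0].min(),fr[:,0].max())
        break
plan([(*C(.045,.098),.24,.064,-1,30)])
```

```text
t 31.85 [ 0.5465 -0.0486  0.2763] psi -0.0548 tilt [ 0.0131 -0.0028] w 0.168 F [ 0.7 -0.7 -0.3] q [-0.13 -0.16  1.76 -0.    1.53  1.49]
red 17 [223.52941176 178.35294118] [0.0449 0.1075] [0.0441 0.1071] 222 225 176 180
green 19 [307.31578947 175.36842105] [ 0.0439 -0.108 ] [ 0.0431 -0.1071] 306 309 173 178
refit 273 [ 0.5618 -0.0599  0.0632] 0.0016174739479374231<stdin>:17: RuntimeWarning: Mean of empty slice.
  ret = um.true_divide(
Traceback (most recent call last):
ValueError: zero-size array to reduction operation minimum which has no identity
```

```bash
cat >> plan.py <<'E'
T=np.array([.5623,-.0592,.0641])
def case(P):
    c,s=np.cos(T[2]),np.sin(T[2]);d=np.array(P)[:2]-T[:2];return np.round([c*d[0]+s*d[1],-s*d[0]+c*d[1]],4)
def st2():
    st();s=read_state();m=R.from_quat(s["ee_rot"]).as_matrix();tip=s["ee_pos"]+m@[0,0,.137];print("case tcp",case(s["ee_pos"]),"tip",case(tip),"z",round(tip[2],4),"Fcase",np.round(R.from_rotvec([0,0,-T[2]]).apply(s["wrist_force"]),1))
E
python3 - <<'E'
from plan import *
print(C(.045,.098)); plan([(*C(.045,.098),.21,.064,-1,24)])
E
```

```text
(np.float64(0.6009300843284491), np.float64(0.04148126233205918))
0.81 -1.55 1.11 0 -0.002 -0.020 -1; 0.84 -1.53 1.11 0 -0.002 -0.020 -1; 0.87 -1.52 1.11 0 -0.002 -0.020 -1; 0.91 -1.50 1.11 0 -0.002 -0.020 -1; 0.94 -1.48 1.11 0 -0.002 -0.020 -1; 0.97 -1.46 1.11 0 -0.002 -0.020 -1; 0 0 0 0 0 0 -1; 0 0 0 0 0 0 -1
```

Call:
apply_moves --motion "0.8 -1.5 0.9 0 -0.002 -0.02 -1; 0.8 -1.5 1.1 0 -0.002 -0.02 -1; 0.9 -1.5 1.1 0 -0.002 -0.02 -1; 0.9 -1.5 1.1 0 -0.002 -0.02 -1; 0.9 -1.4 1.1 0 -0.002 -0.02 -1; 0.7 -1 0.8 0 -0.002 -0.015 -1; 0 0 0 0 0 0 -1; 0 0 0 0 0 0 -1"

```text
t: 32.52
ee_pos: [0.6005, 0.0447, 0.219]
ee_rot: [0.999, 0.037, 0.002, 0.001]
wrist_force: [-0.7, 0.0, 0.2]
width: 0.171
```

Run:
```python
from plan import *
st2(); plan([(*C(.045,.098),.191,.064,-1,5)])
```

```text
t 32.52 [0.6005 0.0447 0.219 ] psi 0.0736 tilt [ 0.0051 -0.0028] w 0.171 F [-0.7  0.   0.2] q [ 0.03 -0.01  1.71 -0.    1.44  1.53]
case tcp [0.0448 0.1013] tip [0.0454 0.1008] z 0.082 Fcase [-0.7  0.1  0.2]
0 0.05 0.47 0.001 -0.001 0.002 -1; 0 0.05 0.47 0.001 -0.001 0.002 -1; 0 0.05 0.47 0.001 -0.001 0.002 -1; 0 0.05 0.47 0.001 -0.001 0.002 -1; 0 0.05 0.47 0.001 -0.001 0.002 -1; 0 0.05 0.47 0.001 -0.001 0.002 -1; 0 0 0 0 0 0 -1; 0 0 0 0 0 0 -1
```

Call:
apply_moves --motion "0 0.15 0.4 0.001 -0.002 0.004 -1; 0 0.1 0.6 0.001 -0.002 0.003 -1; 0 0.05 0.6 0.001 -0.001 0.002 -1; 0 0 0.5 0 0 0 -1; 0 0 0.3 0 0 0 -1; 0 0 0.1 0 0 0 -1; 0 0 0 0 0 0 -1; 0 0 0 0 0 0 -1"

```text
t: 33.18
ee_pos: [0.6001, 0.0381, 0.1941]
ee_rot: [1.0, 0.029, 0.001, 0.0]
wrist_force: [-0.2, 0.6, -0.7]
width: 0.172
```

Run:
```python
from plan import *
st2()
fs=grab_frame("scene");ft=grab_frame("top")
a=cv2.resize(fs[130:230,200:340],(800,571),interpolation=cv2.INTER_CUBIC)
cv2.imwrite("pics/s1.png",a[:,:,::-1])
```

```text
t 33.18 [0.6001 0.0381 0.1941] psi 0.0588 tilt [ 0.0019 -0.0003] w 0.172 F [-0.2  0.6 -0.7] q [ 0.02  0.01  1.73 -0.    1.4   1.53]
case tcp [0.0439 0.0946] tip [0.0442 0.0946] z 0.0571 Fcase [-0.2  0.6 -0.7]
```

View pics/s1.png

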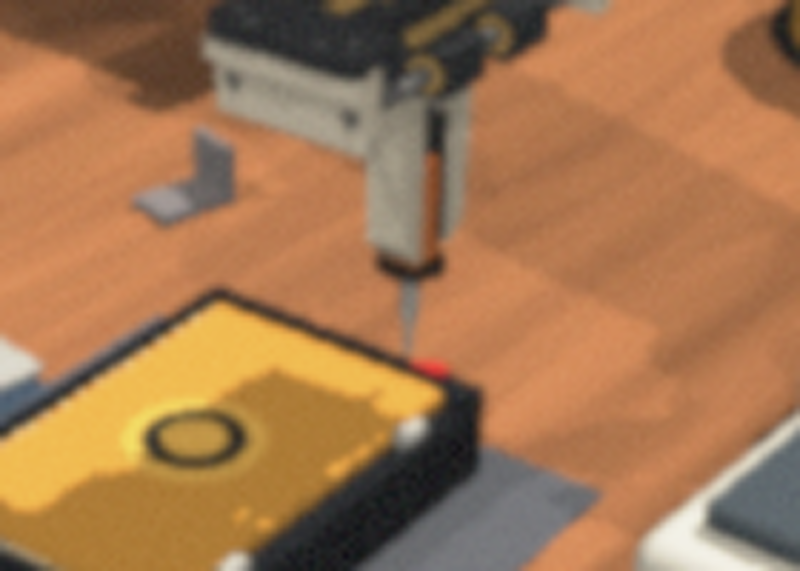

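Run:
```python
from meas import *
from plan import *
fs=grab_frame("scene");h=hsv(fs)
m=((h[...,0]<4)|(h[...,0]>174))&(h[...,1]>170)
for a,p,mm in comps(m,4):
    if abs(p-[275,195]).max()<15: print("red px",p,a)
for nm,P in(("tip",(*C(.0442,.0946),.0571)),("red top .05",(*C(.0445,.1073),.05)),("red .047",(*C(.0445,.1073),.047)),("seam0",(*C(.045,.098),.044))): print(nm,np.round(proj("scene",P),2))
g=fs[180:200,262:285].astype(int);print(g[...,0]);print(g[...,2])
```

```text
red px [275.2 194.4] 5
tip [[271.46 191.36]]
red top .05 [[274.39 191.71]]
red .047 [[274.35 192.74]]
seam0 [[272.35 195.44]]
[[190 191 191 192 194 193 187 179 144 119 121 148 175 187 192 194 193 198
  197 199 202 203 206]
 [192 196 194 194 194 196 193 180 146 128 130 160 183 190 195 193 197 195
  199 205 206 209 206]
 [193 197 197 195 196 192 191 171 147 129 134 161 183 192 194 194 200 204
  208 206 208 207 207]
 [195 196 197 196 193 189 181 163 144 131 134 162 186 196 199 203 204 208
  205 208 208 208 208]
 [194 195 197 192 188 185 178 164 141 134 136 165 192 203 204 208 208 206
  206 208 206 206 205]
 [192 193 189 188 183 179 179 167 149 137 145 180 202 208 208 207 206 203
  205 205 202 204 203]
 [190 188 184 181 180 180 179 177 160 142 158 188 205 206 205 205 206 204
  204 205 205 202 199]
 [183 182 180 177 179 184 185 183 165 148 168 192 203 205 203 203 203 206
  205 201 202 197 197]
 [164 171 175 179 183 185 190 186 167 150 174 196 202 203 205 204 205 204
  200 200 198 196 193]
 [123 141 163 173 180 188 191 190 169 153 178 198 204 201 204 201 202 198
  200 195 197 192 192]
 [ 7
[... 2207 characters left out ...]
 84  83  80  79  77]
 [ 76  70  62  56  53  41  47  46  54  58  69  71  72  72  74  80  81  82
   80  82  82  84  81]
 [ 82  78  77  75  73  64  59  46  44  46  52  53  55  62  65  64  69  75
   81  82  84  84  81]
 [ 80  80  81  80  80  77  71  63  58  54  49  45  43  47  53  54  56  65
   77  80  85  88  87]
 [ 79  80  81  83  80  80  79  79  71  70  62  58  48  45  45  46  52  58
   65  74  79  84  89]
 [ 81  82  81  79  78  78  82  82  83  82  75  72  68  59  50  47  50  53
   59  59  66  71  79]
 [ 77  76  78  73  70  74  77  83  83  82  79  81  77  74  65  55  48  52
   49  51  54  54  66]
 [ 64  65  65  64  72  75  78  83  80  82  78  82  79  76  65  50  36  45
   47  50  39  45  62]]
```

```bash
cat > lidfit.py <<'E'
from meas import *
from plan import *
from scipy.ndimage import map_coordinates
def fit(n,f,T0):
    g=f[...,0].astype(float)-f[...,2]
    def edges(t):
        out={}
        u=np.linspace(-.012,.012,97)
        for nm in("left","right","front"):
            d=[]
            for s in np.linspace(-.045,.03,40) if nm!="front" else np.linspace(-.08,.08,60):
                P=[(s,(.094+v)*(1 if nm=="left" else -1),.044) if nm!="front" else (-.061-v,s,.044) for v in u]
                q=proj(n,w2(t,np.array(P)));pr=map_coordinates(g,[q[:,1],q[:,0]],order=1)
                hi=pr[:25].mean();lo=pr[49:].min()
                if hi<60 or hi-lo<40: continue
                i=np.argmax(pr<(hi+lo)/2)
                if i: d.append((s,u[i]))
            d=np.array(d)
            if len(d)>8:
                k=abs(d[:,1]-np.median(d[:,1]))<.003;d=d[k];out[nm]=(np.median(d[:,1]),np.polyfit(d[:,0],d[:,1],1)[0],len(d))
        return out
    return edges(T0)
E
python3 - <<'E'
from lidfit import *
T0=np.array([.5623,-.0592,.0641])
for n,f in(("top",np.load("ft2.npy")),("scene",np.load("fs2.npy"))):
    for k,v in fit(n,f,T0).items(): print(n,k,"offset outward mm",round(v[0]*1e3,2),"slope",round(v[1],4),v[2])
E
```

```text
top left offset outward mm 0.75 slope -0.0025 40
top right offset outward mm 0.0 slope 0.0031 40
top front offset outward mm 0.5 slope -0.0005 60
scene left offset outward mm 3.0 slope -0.0032 40
scene right offset outward mm 3.0 slope 0.0109 40
scene front offset outward mm 1.5 slope -0.0075 60
```

Call:
apply_moves --motion "0.05 -0.2 0 0 -0.001 -0.003 -1; 0.05 -0.1 0 0 -0.001 -0.002 -1; 0 0 0.2 0 0 0 -1; 0 0 0.2 0 0 0 -1; 0 0 0.2 0 0 0 -1; 0 0 0 0 0 0 -1; 0 0 0 0 0 0 -1; 0 0 0 0 0 0 -1"

```text
t: 34.0
ee_pos: [0.6012, 0.042, 0.188]
ee_rot: [0.999, 0.033, 0.0, 0.0]
wrist_force: [-0.1, -0.3, -0.9]
width: 0.172
```

Run:
```python
from plan import *
st2()
```

```text
t 34.0 [0.6012 0.042  0.188 ] psi 0.0651 tilt [ 0.0006 -0.0004] w 0.172 F [-0.1 -0.3 -0.9] q [ 0.03  0.01  1.74 -0.    1.39  1.53]
case tcp [0.0453 0.0985] tip [0.0454 0.0984] z 0.051 Fcase [-0.2 -0.3 -0.9]
```

Call:
apply_moves --motion "0 0 0.2 0 0 0 -1; 0 0 0.3 0 0 0 -1; 0 0 0.3 0 0 0 -1; 0 0 0.2 0 0 0 -1; 0 0 0.1 0 0 0 -1; 0 0 0 0 0 0 -1; 0 0 0 0 0 0 -1; 0 0 0 0 0 0 -1"

```text
t: 34.67
ee_pos: [0.6012, 0.0418, 0.1755]
ee_rot: [0.999, 0.032, 0.0, 0.0]
wrist_force: [0.1, -0.1, -1.3]
width: 0.172
```

Run:
```python
from plan import *
st2()
```

```text
t 34.67 [0.6012 0.0418 0.1755] psi 0.065 tilt [ 0.0003 -0.0004] w 0.172 F [ 0.1 -0.1 -1.3] q [ 0.03  0.02  1.75 -0.    1.37  1.53]
case tcp [0.0452 0.0983] tip [0.0453 0.0983] z 0.0385 Fcase [ 0.1 -0.1 -1.3]
```

Call:
apply_moves --motion "-0.1 0 0.05 0 0 0 -1; -0.17 0 0.05 0 0 0 -1; -0.17 0 0.05 0 0 0 -1; -0.17 0 0.05 0 0 0 -1; -0.17 0 0.03 0 0 0 -1; -0.17 0 0.03 0 0 0 -1; -0.17 0 0.03 0 0 0 -1; -0.17 0 0.03 0 0 0 -1"

```text
t: 35.33
ee_pos: [0.5886, 0.041, 0.1745]
ee_rot: [0.999, 0.032, 0.003, 0.0]
wrist_force: [2.6, 0.8, 2.4]
width: 0.169
```

Run:
```python
from plan import *
st2()
```

```text
t 35.33 [0.5886 0.041  0.1745] psi 0.065 tilt [ 0.0063 -0.0002] w 0.169 F [2.6 0.8 2.4] q [ 0.03 -0.01  1.78 -0.    1.36  1.53]
case tcp [0.0326 0.0983] tip [0.0335 0.0982] z 0.0375 Fcase [2.6 0.7 2.4]
```

Call:
apply_moves --motion "-0.17 0 0.03 0 -0.001 0 -1; -0.17 0 0.03 0 -0.001 0 -1; -0.17 0 0.03 0 -0.001 0 -1; -0.17 0 0.03 0 -0.001 0 -1; -0.17 0 0.03 0 -0.001 0 -1; -0.17 0 0.03 0 -0.001 0 -1; -0.17 0 0.03 0 -0.001 0 -1; -0.17 0 0.03 0 -0.001 0 -1"

```text
t: 36.0
ee_pos: [0.5752, 0.0401, 0.1744]
ee_rot: [0.999, 0.032, 0.002, 0.0]
wrist_force: [4.9, 0.4, 5.4]
width: 0.167
```

Call:
apply_moves --motion "-0.17 0 0.03 0 -0.001 0 -1; -0.17 0 0.03 0 -0.001 0 -1; -0.17 0 0.03 0 -0.001 0 -1; -0.17 0 0.03 0 -0.001 0 -1; -0.17 0 0.03 0 -0.001 0 -1; -0.17 0 0.03 0 -0.001 0 -1; -0.17 0 0.03 0 -0.001 0 -1; -0.17 0 0.03 0 -0.001 0 -1"

```text
t: 36.67
ee_pos: [0.562, 0.0392, 0.1744]
ee_rot: [0.999, 0.032, 0.001, 0.0]
wrist_force: [3.9, 0.3, 5.5]
width: 0.169
```

Run:
```python
from plan import *
st2()
```

```text
t 36.67 [0.562  0.0392 0.1744] psi 0.0649 tilt [ 0.0021 -0.0008] w 0.169 F [3.9 0.3 5.5] q [ 0.02 -0.06  1.84 -0.    1.37  1.53]
case tcp [0.006  0.0982] tip [0.0063 0.0981] z 0.0374 Fcase [3.9 0.1 5.5]
```

Call:
apply_moves --motion "-0.17 0 0.02 0 -0.001 0 -1; -0.17 0 0.02 0 0 0 -1; -0.17 0 0.02 0 -0.001 0 -1; -0.17 0 0.02 0 0 0 -1; -0.17 0 0.02 0 -0.001 0 -1; -0.17 0 0.02 0 0 0 -1; -0.17 0 0.02 0 -0.001 0 -1; -0.17 0 0.02 0 0 0 -1"

```text
t: 37.33
ee_pos: [0.5482, 0.0382, 0.1744]
ee_rot: [0.999, 0.032, 0.001, 0.0]
wrist_force: [4.9, -0.7, 5.9]
width: 0.169
```

Call:
apply_moves --motion "-0.17 0 0.02 0 -0.001 0 -1; -0.17 0 0.02 0 0 0 -1; -0.17 0 0.02 0 -0.001 0 -1; -0.17 0 0.02 0 0 0 -1; -0.17 0 0.02 0 -0.001 0 -1; -0.17 0 0.02 0 0 0 -1; -0.17 0 0.02 0 -0.001 0 -1; -0.17 0 0.02 0 0 0 -1"

```text
t: 38.0
ee_pos: [0.5344, 0.0373, 0.1743]
ee_rot: [0.999, 0.032, 0.001, 0.001]
wrist_force: [3.4, 1.1, 5.2]
width: 0.173
```

Call:
apply_moves --motion "-0.17 0 0.02 0 -0.001 0 -1; -0.17 0 0.02 0 0 0 -1; -0.17 0 0.02 0 -0.001 0 -1; -0.17 0 0.02 0 0 0 -1; -0.17 0 0.02 0 -0.001 0 -1; -0.17 0 0.02 0 0 0 -1; -0.17 0 0.02 0 -0.001 0 -1; -0.17 0 0.02 0 0 0 -1"

```text
t: 38.67
ee_pos: [0.5206, 0.0364, 0.1744]
ee_rot: [0.999, 0.032, 0.002, 0.001]
wrist_force: [3.6, -0.1, 5.5]
width: 0.169
```

Run:
```python
from plan import *
st2()
```

```text
t 38.67 [0.5206 0.0364 0.1744] psi 0.0649 tilt [ 0.0037 -0.001 ] w 0.169 F [ 3.6 -0.1  5.5] q [ 0.02 -0.16  1.92 -0.    1.37  1.53]
case tcp [-0.0355  0.0981] tip [-0.035   0.0979] z 0.0374 Fcase [ 3.6 -0.3  5.5]
```

Call:
apply_moves --motion "-0.17 0 0.02 0 -0.001 0 -1; -0.17 0 0.02 0 0 0 -1; -0.17 0 0.02 0 -0.001 0 -1; -0.17 0 0.02 0 0 0 -1; -0.17 0 0.02 0 -0.001 0 -1; -0.17 0 0.02 0 0 0 -1; -0.17 0 0.02 0 -0.001 0 -1; -0.17 0 0.02 0 -0.001 0 -1"

```text
t: 39.33
ee_pos: [0.5069, 0.0355, 0.1743]
ee_rot: [0.999, 0.032, 0.002, 0.001]
wrist_force: [4.7, -0.1, 6.2]
width: 0.168
```

Call:
apply_moves --motion "-0.17 0 0.02 0 -0.001 0 -1; -0.17 0 0.02 0 0 0 -1; -0.17 0 0.02 0 -0.001 0 -1; -0.17 0 0.02 0 0 0 -1; -0.17 0 0.02 0 -0.001 0 -1; -0.17 0 0.02 0 0 0 -1; -0.17 0 0.02 0 -0.001 0 -1; -0.16 0 0.02 0 -0.001 0 -1"

```text
t: 40.0
ee_pos: [0.4931, 0.0347, 0.1743]
ee_rot: [0.999, 0.032, 0.002, 0.001]
wrist_force: [3.4, -0.4, 5.8]
width: 0.17
```

Run:
```python
from plan import *
st2()
```

```text
t 40.0 [0.4931 0.0347 0.1743] psi 0.0649 tilt [ 0.0033 -0.001 ] w 0.17 F [ 3.4 -0.4  5.8] q [ 0.02 -0.22  1.98 -0.    1.38  1.53]
case tcp [-0.063   0.0981] tip [-0.0626  0.0979] z 0.0373 Fcase [ 3.3 -0.6  5.8]
```

Call:
apply_moves --motion "-0.17 0 0.02 0 0 0 -1; -0.06 0.12 0.02 0 0 0 -1; 0 0.17 0.02 0 0 0 -1; 0 0.17 0.02 0 0 0 -1; 0 0.17 0.02 0 0 0 -1; 0 0.17 0.02 0 0 0 -1; 0 0.17 0.02 0 0 0 -1; 0 0.17 0.02 0 0 0 -1"

```text
t: 40.67
ee_pos: [0.4905, 0.027, 0.1743]
ee_rot: [0.999, 0.033, 0.002, -0.006]
wrist_force: [2.0, 7.2, 7.4]
width: 0.166
```

Run:
```python
from plan import *
st2()
```

```text
t 40.67 [0.4905 0.027  0.1743] psi 0.066 tilt [0.0043 0.0113] w 0.166 F [2.  7.2 7.4] q [-0.   -0.23  1.99  0.01  1.38  1.5 ]
case tcp [-0.0662  0.0907] tip [-0.0655  0.0922] z 0.0373 Fcase [2.4 7.  7.4]
```

Call:
apply_moves --motion "0 0.17 0.01 -0.003 -0.001 0 -1; 0 0.17 0.01 -0.003 -0.001 0 -1; 0 0.17 0.01 -0.003 0 0 -1; 0 0.17 0.01 -0.002 0 0 -1; 0 0.17 0.01 -0.002 0 0 -1; 0 0.17 0.01 -0.002 0 0 -1; 0 0.17 0.01 -0.001 0 0 -1; 0 0.17 0.01 -0.001 0 0 -1"

```text
t: 41.33
ee_pos: [0.4909, 0.0187, 0.1743]
ee_rot: [0.999, 0.034, 0.003, -0.005]
wrist_force: [2.5, 8.3, 5.1]
width: 0.172
```

Run:
```python
from plan import *
st2()
```

```text
t 41.33 [0.4909 0.0187 0.1743] psi 0.0673 tilt [0.005  0.0102] w 0.172 F [2.5 8.3 5.1] q [-0.02 -0.23  1.99  0.01  1.38  1.48]
case tcp [-0.0663  0.0823] tip [-0.0655  0.0836] z 0.0373 Fcase [3.  8.1 5.1]
```

Call:
apply_moves --motion "0.04 0.22 0 -0.004 -0.001 0.001 -1; 0.04 0.22 0 -0.004 -0.001 0.001 -1; 0.02 0.22 0.01 -0.003 -0.001 0.001 -1; 0 0.22 0.01 -0.003 -0.001 0.001 -1; 0 0.22 0.01 -0.003 -0.001 0.001 -1; 0 0.22 0.01 -0.003 0 0 -1; 0 0.22 0.01 -0.003 0 0 -1; 0 0.22 0.01 -0.003 0 0 -1"

```text
t: 42.0
ee_pos: [0.4922, 0.0063, 0.1743]
ee_rot: [0.999, 0.032, 0.001, 0.0]
wrist_force: [3.4, 8.1, 5.6]
width: 0.173
```

Run:
```python
from plan import *
st2()
```

```text
t 42.0 [0.4922 0.0063 0.1743] psi 0.0636 tilt [ 0.0016 -0.0006] w 0.173 F [3.4 8.1 5.6] q [-0.04 -0.23  1.98 -0.    1.39  1.47]
case tcp [-0.0658  0.0698] tip [-0.0656  0.0697] z 0.0373 Fcase [3.9 7.9 5.6]
```

Call:
apply_moves --motion "0.06 0.2 0 -0.001 0 0 -1; 0.06 0.2 0 -0.001 0 0 -1; 0.04 0.2 0.01 -0.001 0 0 -1; 0 0.2 0.01 -0.001 0 0 -1; 0 0.2 0.01 -0.001 0 0 -1; 0 0.2 0.01 -0.001 0 0 -1; 0 0.2 0.01 -0.001 0 0 -1; 0 0.2 0.01 -0.001 0 0 -1"

```text
t: 42.67
ee_pos: [0.4932, -0.0049, 0.1743]
ee_rot: [0.999, 0.033, -0.0, -0.003]
wrist_force: [2.2, 8.1, 6.2]
width: 0.169
```

Run:
```python
from plan import *
st2()
```

```text
t 42.67 [ 0.4932 -0.0049  0.1743] psi 0.0652 tilt [-0.0009  0.0061] w 0.169 F [2.2 8.1 6.2] q [-0.06 -0.22  1.98  0.01  1.39  1.44]
case tcp [-0.0655  0.0586] tip [-0.0656  0.0595] z 0.0373 Fcase [2.7 8.  6.2]
```

Call:
apply_moves --motion "0.03 0.22 0 -0.003 0 0 -1; 0.03 0.22 0 -0.003 0 0 -1; 0.02 0.22 0.01 -0.003 0 0 -1; 0 0.22 0.01 -0.003 0 0 -1; 0 0.22 0.01 -0.002 0 0 -1; 0 0.22 0.01 -0.002 0 0 -1; 0 0.22 0.01 -0.002 0 0 -1; 0 0.22 0.01 -0.002 0 0 -1"

```text
t: 43.33
ee_pos: [0.494, -0.0173, 0.1743]
ee_rot: [0.999, 0.033, -0.0, -0.001]
wrist_force: [3.5, 7.3, 5.7]
width: 0.171
```

Run:
```python
from plan import *
st2()
```

```text
t 43.33 [ 0.494  -0.0173  0.1743] psi 0.0667 tilt [-0.0008  0.0018] w 0.171 F [3.5 7.3 5.7] q [-0.09 -0.22  1.98  0.    1.39  1.42]
case tcp [-0.0655  0.0462] tip [-0.0656  0.0465] z 0.0373 Fcase [3.9 7.1 5.7]
```

Call:
apply_moves --motion "0.1 0.21 0 -0.002 0 0.001 -1; 0.1 0.21 0 -0.002 0 0.001 -1; 0.08 0.21 0 -0.002 0 0 -1; 0.05 0.21 0.01 -0.002 0 0 -1; 0 0.21 0.01 -0.002 0 0 -1; 0 0.21 0.01 -0.002 0 0 -1; 0 0.21 0.01 -0.002 0 0 -1; 0 0.21 0.01 -0.002 0 0 -1"

```text
t: 44.0
ee_pos: [0.4958, -0.0295, 0.1742]
ee_rot: [0.999, 0.033, -0.003, 0.0]
wrist_force: [1.8, 6.4, 7.4]
width: 0.172
```

Run:
```python
from plan import *
st2()
```

```text
t 44.0 [ 0.4958 -0.0295  0.1742] psi 0.0661 tilt [-0.0067 -0.0007] w 0.172 F [1.8 6.4 7.4] q [-0.11 -0.21  1.97 -0.    1.39  1.39]
case tcp [-0.0644  0.0339] tip [-0.0654  0.0339] z 0.0372 Fcase [2.2 6.3 7.4]
```

Call:
apply_moves --motion "0.04 0.21 0 -0.001 0.002 0.001 -1; 0.03 0.21 0 -0.001 0.002 0.001 -1; 0 0.21 0 -0.001 0.002 0 -1; 0 0.21 0 -0.001 0.001 0 -1; 0 0.21 0.01 -0.002 0.001 0 -1; 0 0.21 0.01 -0.002 0 0 -1; 0 0.21 0.01 -0.002 0 0 -1; 0 0.21 0.01 -0.002 0 0 -1"

```text
t: 44.67
ee_pos: [0.4957, -0.0414, 0.1743]
ee_rot: [0.999, 0.033, -0.001, -0.001]
wrist_force: [2.2, 7.8, 5.4]
width: 0.168
```

Run:
```python
from plan import *
st2()
```

```text
t 44.67 [ 0.4957 -0.0414  0.1743] psi 0.0655 tilt [-0.0019  0.0028] w 0.168 F [2.2 7.8 5.4] q [-0.14 -0.21  1.97  0.    1.39  1.37]
case tcp [-0.0654  0.0221] tip [-0.0656  0.0225] z 0.0373 Fcase [2.7 7.6 5.4]
```

Call:
apply_moves --motion "0.03 0.22 0 -0.002 0 0 -1; 0.03 0.22 0 -0.002 0 0 -1; 0.03 0.22 0.01 -0.002 0 0 -1; 0.02 0.22 0.01 -0.002 0 0 -1; 0.02 0.22 0.01 -0.002 0 0 -1; 0.02 0.22 0.01 -0.002 0 0 -1; 0.02 0.22 0.01 -0.002 0 0 -1; 0.02 0.22 0.01 -0.002 0 0 -1"

```text
t: 45.33
ee_pos: [0.497, -0.0536, 0.1741]
ee_rot: [0.999, 0.034, -0.002, -0.001]
wrist_force: [0.6, 6.7, 7.4]
width: 0.167
```

Call:
apply_moves --motion "0.02 0.22 0 -0.002 0 0 -1; 0.02 0.22 0 -0.002 0 0 -1; 0.02 0.22 0.01 -0.002 0 0 -1; 0.02 0.22 0.01 -0.002 0 0 -1; 0.02 0.22 0.01 -0.002 0 0 -1; 0.02 0.22 0.01 -0.002 0 0 -1; 0.02 0.22 0.01 -0.002 0 0 -1; 0.02 0.22 0.01 -0.002 0 0 -1"

```text
t: 46.0
ee_pos: [0.4981, -0.0658, 0.1741]
ee_rot: [0.999, 0.034, -0.004, -0.001]
wrist_force: [-0.1, 7.2, 7.8]
width: 0.171
```

Run:
```python
from plan import *
st2()
```

```text
t 46.0 [ 0.4981 -0.0658  0.1741] psi 0.0688 tilt [-0.0074  0.0027] w 0.171 F [-0.1  7.2  7.8] q [-0.18 -0.2   1.96  0.    1.39  1.32]
case tcp [-0.0645 -0.0025] tip [-0.0655 -0.002 ] z 0.0371 Fcase [0.3 7.2 7.8]
```

Call:
apply_moves --motion "0.01 0.23 0 -0.002 0.001 0.001 -1; 0.01 0.23 0 -0.002 0.001 0.001 -1; 0.01 0.23 0 -0.002 0.001 0.001 -1; 0.01 0.23 0 -0.002 0.001 0.001 -1; 0.01 0.23 0 -0.002 0.001 0 -1; 0.01 0.23 0 -0.002 0.001 0 -1; 0.01 0.23 0 -0.002 0 0 -1; 0.01 0.23 0 -0.002 0 0 -1"

```text
t: 46.67
ee_pos: [0.4984, -0.0788, 0.1743]
ee_rot: [0.999, 0.033, -0.002, -0.002]
wrist_force: [1.8, 7.2, 6.0]
width: 0.168
```

Call:
apply_moves --motion "0.01 0.23 0 -0.002 0.001 0.001 -1; 0.01 0.23 0 -0.002 0 0.001 -1; 0.01 0.23 0 -0.002 0.001 0.001 -1; 0.01 0.23 0 -0.002 0 0.001 -1; 0.01 0.23 0 -0.002 0.001 0 -1; 0.01 0.23 0 -0.002 0 0 -1; 0.01 0.23 0 -0.002 0 0 -1; 0.01 0.23 0 -0.002 0 0 -1"

```text
t: 47.33
ee_pos: [0.499, -0.0915, 0.1743]
ee_rot: [0.999, 0.032, -0.001, -0.002]
wrist_force: [2.3, 7.4, 6.3]
width: 0.172
```

Run:
```python
from plan import *
st2()
```

```text
t 47.33 [ 0.499  -0.0915  0.1743] psi 0.0637 tilt [-0.003   0.0041] w 0.172 F [2.3 7.4 6.3] q [-0.23 -0.19  1.95  0.    1.39  1.27]
case tcp [-0.0653 -0.0282] tip [-0.0656 -0.0276] z 0.0373 Fcase [2.7 7.3 6.3]
```

Call:
apply_moves --motion "0.02 0.23 0 -0.003 0.001 0 -1; 0.02 0.23 0 -0.003 0 0 -1; 0.02 0.23 0 -0.003 0.001 0 -1; 0.02 0.23 0 -0.003 0 0 -1; 0.02 0.23 0 -0.002 0.001 0 -1; 0.01 0.23 0 -0.002 0 0 -1; 0.01 0.23 0 -0.002 0 0 -1; 0.01 0.23 0 -0.002 0 0 -1"

```text
t: 48.0
ee_pos: [0.4998, -0.1043, 0.1742]
ee_rot: [0.999, 0.033, -0.001, -0.0]
wrist_force: [2.2, 8.5, 6.1]
width: 0.169
```

Call:
apply_moves --motion "0.01 0.23 0 -0.002 0.001 0 -1; 0.01 0.23 0 -0.002 0 0 -1; 0.01 0.23 0 -0.002 0.001 0 -1; 0.01 0.23 0 -0.002 0 0 -1; 0.01 0.23 0 -0.002 0.001 0 -1; 0.01 0.23 0 -0.002 0 0 -1; 0.01 0.23 0 -0.002 0 0 -1; 0.01 0.23 0 -0.002 0 0 -1"

```text
t: 48.67
ee_pos: [0.5004, -0.1167, 0.1742]
ee_rot: [0.999, 0.034, -0.001, -0.001]
wrist_force: [1.9, 6.8, 7.5]
width: 0.173
```

Call:
apply_moves --motion "0.01 0.23 0 -0.002 0.001 0 -1; 0.01 0.23 0 -0.002 0 0 -1; 0.01 0.23 0 -0.002 0.001 0 -1; 0.01 0.23 0 -0.002 0 0 -1; 0.01 0.23 0 -0.002 0.001 0 -1; 0.01 0.23 0 -0.002 0 0 -1; 0.01 0.23 0 -0.002 0 0 -1; 0.01 0.23 0 -0.002 0 0 -1"

```text
t: 49.33
ee_pos: [0.5011, -0.129, 0.1742]
ee_rot: [0.999, 0.034, -0.001, -0.002]
wrist_force: [1.9, 7.9, 7.2]
width: 0.172
```

Run:
```python
from plan import *
st2()
```

```text
t 49.33 [ 0.5011 -0.129   0.1742] psi 0.0688 tilt [-0.0013  0.0044] w 0.172 F [1.9 7.9 7.2] q [-0.3  -0.17  1.93  0.    1.38  1.2 ]
case tcp [-0.0655 -0.0657] tip [-0.0657 -0.0651] z 0.0372 Fcase [2.4 7.8 7.2]
```

Call:
apply_moves --motion "0.01 0.23 0 -0.003 0 0.001 -1; 0.01 0.23 0 -0.003 0 0.001 -1; 0.01 0.23 0 -0.003 0 0.001 -1; 0.01 0.23 0 -0.003 0 0.001 -1; 0.01 0.23 0 -0.003 0 0 -1; 0.01 0.23 0 -0.003 0 0 -1; 0.01 0.23 0 -0.002 0 0 -1; 0.01 0.23 0 -0.002 0 0 -1"

```text
t: 50.0
ee_pos: [0.5021, -0.141, 0.1742]
ee_rot: [0.999, 0.033, -0.001, -0.0]
wrist_force: [1.3, 7.7, 6.1]
width: 0.17
```

Call:
apply_moves --motion "0.01 0.23 0 -0.003 0 0.001 -1; 0.01 0.23 0 -0.002 0 0.001 -1; 0.01 0.23 0 -0.003 0 0.001 -1; 0.01 0.23 0 -0.002 0 0 -1; 0.01 0.23 0 -0.003 0 0 -1; 0.01 0.23 0 -0.002 0 0 -1; 0.01 0.23 0 -0.002 0 0 -1; 0.01 0.23 0 -0.002 0 0 -1"

```text
t: 50.67
ee_pos: [0.503, -0.1528, 0.1742]
ee_rot: [0.999, 0.033, -0.002, -0.0]
wrist_force: [2.9, 6.7, 7.4]
width: 0.165
```

Run:
```python
from plan import *
st2()
```

```text
t 50.67 [ 0.503  -0.1528  0.1742] psi 0.0653 tilt [-0.0039  0.0001] w 0.165 F [2.9 6.7 7.4] q [-0.34 -0.15  1.91 -0.    1.38  1.16]
case tcp [-0.0651 -0.0896] tip [-0.0657 -0.0896] z 0.0372 Fcase [3.3 6.5 7.4]
```

Call:
apply_moves --motion "0.01 0.24 0 -0.001 0.001 0 -1; 0.01 0.24 0 -0.001 0.001 0 -1; 0.01 0.24 0 -0.001 0.001 0 -1; 0.01 0.24 0 -0.001 0 0 -1; 0.01 0.22 0 -0.001 0 0 -1; 0.15 0.1 0 0 0 0 -1; 0.2 0 0 0 0.001 0 -1; 0.2 0 0 0 0.001 0 -1"

```text
t: 51.33
ee_pos: [0.5064, -0.1608, 0.1739]
ee_rot: [0.999, 0.033, -0.005, -0.005]
wrist_force: [-7.7, -2.1, 12.5]
width: 0.169
```

Run:
```python
from plan import *
st2()
```

```text
t 51.33 [ 0.5064 -0.1608  0.1739] psi 0.0666 tilt [-0.0096  0.009 ] w 0.169 F [-7.7 -2.1 12.5] q [-0.36 -0.13  1.9   0.01  1.39  1.15]
case tcp [-0.0623 -0.0978] tip [-0.0635 -0.0965] z 0.0369 Fcase [-7.9 -1.6 12.5]
```

Call:
apply_moves --motion "0.17 0.02 -0.03 -0.002 0.003 0 -1; 0.17 0.02 -0.02 -0.002 0.003 0 -1; 0.17 0.01 0 -0.002 0.002 0 -1; 0.17 0 0 -0.002 0.002 0 -1; 0.17 0 0 -0.001 0.002 0 -1; 0.17 0 0 0 0.001 0 -1; 0.17 0 0 0 0.001 0 -1; 0.17 0 0 0 0.001 0 -1"

```text
t: 52.0
ee_pos: [0.5118, -0.1598, 0.1737]
ee_rot: [0.999, 0.033, -0.011, -0.002]
wrist_force: [-8.6, -0.0, 12.2]
width: 0.17
```

Run:
```python
from plan import *
st2()
```

```text
t 52.0 [ 0.5118 -0.1598  0.1737] psi 0.0662 tilt [-0.022   0.0035] w 0.17 F [-8.6 -0.  12.2] q [-0.35 -0.11  1.88 -0.    1.39  1.16]
case tcp [-0.0568 -0.0972] tip [-0.0598 -0.0965] z 0.0367 Fcase [-8.6  0.5 12.2]
```

Call:
apply_moves --motion "0.2 0 -0.06 -0.001 0.005 0 -1; 0.2 0 -0.05 -0.001 0.005 0 -1; 0.2 0 -0.03 -0.001 0.005 0 -1; 0.2 0 -0.02 0 0.004 0 -1; 0.2 0 -0.02 0 0.004 0 -1; 0.2 0 -0.01 0 0.003 0 -1; 0.19 0 -0.01 0 0.002 0 -1; 0.19 0 -0.01 0 0.002 0 -1"

```text
t: 52.67
ee_pos: [0.5198, -0.1587, 0.1738]
ee_rot: [0.999, 0.033, -0.009, -0.002]
wrist_force: [-8.0, -0.7, 11.3]
width: 0.172
```

Run:
```python
from plan import *
st2()
```

```text
t 52.67 [ 0.5198 -0.1587  0.1738] psi 0.0656 tilt [-0.0178  0.0038] w 0.172 F [-8.  -0.7 11.3] q [-0.34 -0.1   1.87 -0.    1.39  1.16]
case tcp [-0.0488 -0.0966] tip [-0.0512 -0.0959] z 0.0368 Fcase [-8.1 -0.2 11.3]
```

Call:
apply_moves --motion "0.21 0.03 -0.07 -0.001 0.004 0 -1; 0.21 0.03 -0.07 -0.001 0.004 0 -1; 0.21 0.03 -0.06 -0.001 0.004 0 -1; 0.21 0.02 -0.05 -0.001 0.004 0 -1; 0.2 0.02 -0.05 0 0.004 0 -1; 0.2 0.02 -0.05 0 0.004 0 -1; 0.2 0.02 -0.04 0 0.003 0 -1; 0.2 0.02 -0.04 0 0.003 0 -1"

```text
t: 53.33
ee_pos: [0.5339, -0.1587, 0.1749]
ee_rot: [0.999, 0.033, 0.001, -0.002]
wrist_force: [-0.3, -0.0, -0.5]
width: 0.169
```

Run:
```python
from plan import *
st2()
```

```text
t 53.33 [ 0.5339 -0.1587  0.1749] psi 0.0654 tilt [0.0028 0.0049] w 0.169 F [-0.3 -0.  -0.5] q [-0.34 -0.08  1.85  0.01  1.37  1.17]
case tcp [-0.0348 -0.0975] tip [-0.0343 -0.0968] z 0.0379 Fcase [-0.3 -0.  -0.5]
```

Call:
apply_moves --motion "0.16 0.02 0.03 -0.001 0 0 -1; 0.16 0.02 0.03 -0.001 0 0 -1; 0.16 0.01 0.02 -0.001 0 0 -1; 0.17 0.01 0.01 -0.001 0.001 0 -1; 0.17 0 0 0 0.001 0 -1; 0.17 0 0 0 0.001 0 -1; 0.17 0 0 0 0.001 0 -1; 0.17 0 0 0 0.001 0 -1"

```text
t: 54.0
ee_pos: [0.5483, -0.1585, 0.1745]
ee_rot: [0.999, 0.033, 0.003, -0.0]
wrist_force: [-2.6, 0.1, 3.3]
width: 0.171
```

Run:
```python
from plan import *
st2()
```

```text
t 54.0 [ 0.5483 -0.1585  0.1745] psi 0.0654 tilt [0.0069 0.0009] w 0.171 F [-2.6  0.1  3.3] q [-0.33 -0.05  1.82  0.    1.36  1.18]
case tcp [-0.0203 -0.0982] tip [-0.0194 -0.0981] z 0.0375 Fcase [-2.6  0.3  3.3]
```

Call:
apply_moves --motion "0.17 0 -0.02 0 0.001 0 -1; 0.17 0 -0.02 0 0.001 0 -1; 0.17 0 -0.02 0 0.001 0 -1; 0.17 0 -0.02 0 0.001 0 -1; 0.17 0 -0.02 0 0.001 0 -1; 0.17 0 -0.02 0 0.001 0 -1; 0.17 0 -0.02 0 0.001 0 -1; 0.17 0 -0.02 0 0.001 0 -1"

```text
t: 54.67
ee_pos: [0.5637, -0.1573, 0.1755]
ee_rot: [0.999, 0.033, 0.008, -0.001]
wrist_force: [0.0, -0.7, -1.0]
width: 0.168
```

Run:
```python
from plan import *
st2()
```

```text
t 54.67 [ 0.5637 -0.1573  0.1755] psi 0.0654 tilt [0.0165 0.0019] w 0.168 F [ 0.  -0.7 -1. ] q [-0.32 -0.02  1.79  0.01  1.35  1.19]
case tcp [-0.0049 -0.098 ] tip [-0.0026 -0.0979] z 0.0385 Fcase [-0.  -0.7 -1. ]
```

Call:
apply_moves --motion "0.17 0 0.03 0 -0.003 0 -1; 0.17 0 0.03 0 -0.003 0 -1; 0.17 0 0.03 0 -0.003 0 -1; 0.17 0 0.02 0 -0.002 0 -1; 0.17 0 0.01 0 -0.001 0 -1; 0.17 0 0 0 0 0 -1; 0.17 0 0 0 0 0 -1; 0.17 0 0 0 0 0 -1"

```text
t: 55.33
ee_pos: [0.5787, -0.1565, 0.1747]
ee_rot: [0.999, 0.033, 0.001, -0.0]
wrist_force: [-0.4, 0.2, 0.3]
width: 0.171
```

Run:
```python
from plan import *
st2()
```

```text
t 55.33 [ 0.5787 -0.1565  0.1747] psi 0.0654 tilt [0.0029 0.0007] w 0.171 F [-0.4  0.2  0.3] q [-0.31  0.02  1.76  0.    1.37  1.2 ]
case tcp [ 0.0101 -0.0981] tip [ 0.0105 -0.098 ] z 0.0377 Fcase [-0.4  0.2  0.3]
```

Call:
apply_moves --motion "0.16 0 0.02 0 0 0 -1; 0.16 0 0.01 0 0 0 -1; 0.16 0 0.01 0 0 0 -1; 0.16 0 0 0 0 0 -1; 0.16 0 0 0 0 0 -1; 0.16 0 0 0 0 0 -1; 0.16 0 0 0 0 0 -1; 0.16 0 0 0 0 0 -1"

```text
t: 56.0
ee_pos: [0.5928, -0.1556, 0.1745]
ee_rot: [0.999, 0.033, 0.001, -0.0]
wrist_force: [-2.1, -1.0, 1.7]
width: 0.171
```

Run:
```python
from plan import *
st2()
```

```text
t 56.0 [ 0.5928 -0.1556  0.1745] psi 0.0654 tilt [0.0028 0.0006] w 0.171 F [-2.1 -1.   1.7] q [-0.3   0.04  1.73  0.    1.37  1.21]
case tcp [ 0.0243 -0.0982] tip [ 0.0246 -0.0981] z 0.0375 Fcase [-2.1 -0.9  1.7]
```

Call:
apply_moves --motion "0.16 0 0 0 0 0 -1; 0.16 0 0 0 0 0 -1; 0.16 0 0 0 0 0 -1; 0.16 0 0 0 0 0 -1; 0.16 0 0 0 0 0 -1; 0.16 0 0 0 0 0 -1; 0.16 0 0 0 0 0 -1; 0.16 0 0 0 0 0 -1"

```text
t: 56.67
ee_pos: [0.607, -0.1547, 0.1746]
ee_rot: [0.999, 0.033, 0.001, -0.0]
wrist_force: [-1.1, 0.1, 1.0]
width: 0.168
```

Call:
apply_moves --motion "0.17 0 0 0 0 0 -1; 0.17 0 0 0 0 0 -1; 0.17 0 0 0 0 0 -1; 0.16 0 0 0 0 0 -1; 0.12 0 0 0 0 0 -1; 0 0 0 0 0 0 -1; 0 0 0 0 0 0 -1; 0 0 0 0 0 0 -1"

```text
t: 57.33
ee_pos: [0.6161, -0.154, 0.1746]
ee_rot: [0.999, 0.033, 0.001, -0.0]
wrist_force: [-1.2, -1.1, 1.8]
width: 0.169
```

Run:
```python
from plan import *
st2()
```

```text
t 57.33 [ 0.6161 -0.154   0.1746] psi 0.0655 tilt [0.0029 0.0006] w 0.169 F [-1.2 -1.1  1.8] q [-0.29  0.09  1.68  0.    1.37  1.22]
case tcp [ 0.0477 -0.0981] tip [ 0.0481 -0.098 ] z 0.0376 Fcase [-1.3 -1.1  1.8]
```

Call:
apply_moves --motion "0 0 -0.8 0 0 0 -1; 0 0 -1.5 0 0 0 -1; 0 0 -2.3 0 0 0 -1; 0 0 -2.5 0 0 0 -1; 0 0 -2.5 0 0 0 -1; 0 0 -1.5 0 0 0 -1; 0 0 -0.5 0 0 0 -1; 0 0 0 0 0 0 -1"

```text
t: 58.0
ee_pos: [0.615, -0.1537, 0.3023]
ee_rot: [0.999, 0.033, 0.003, -0.0]
wrist_force: [0.5, 0.0, -1.0]
width: 0.173
```

Run:
```python
from plan import *
st2()
plan([(.5303,-.3312,.25,-.451,-1,20)])
f=grab_frame("top");np.save("ft3.npy",f)
```

```text
t 58.0 [ 0.615  -0.1537  0.3023] psi 0.0655 tilt [0.0055 0.0007] w 0.173 F [ 0.5  0.  -1. ] q [-0.29  0.02  1.54  0.    1.57  1.22]
case tcp [ 0.0466 -0.0977] tip [ 0.0473 -0.0977] z 0.1653 Fcase [ 0.5  0.  -1. ]
-0.88 1.56 0.47 0 0 0.047 -1; -0.80 1.60 0.47 0 0 0.047 -1; -0.73 1.63 0.47 0 0 0.047 -1; -0.65 1.67 0.47 0 0 0.047 -1; -0.57 1.70 0.47 0 0 0.047 -1; -0.49 1.72 0.47 0 0 0.047 -1; -0.41 1.74 0.47 0 0 0.047 -1; -0.33 1.76 0.47 0 0 0.047 -1

-0.24 1.77 0.47 0 0 0.047 -1; -0.16 1.78 0.47 0 0 0.047 -1; -0.07 1.79 0.47 0 0 0.047 -1; 0 0 0 0 0 0 -1; 0 0 0 0 0 0 -1; 0 0 0 0 0 0 -1; 0 0 0 0 0 0 -1; 0 0 0 0 0 0 -1
```

Call:
apply_moves --motion "-0.9 1.5 0.3 0 -0.001 0.047 -1; -0.8 1.6 0.5 0 -0.001 0.047 -1; -0.7 1.6 0.5 0 -0.001 0.047 -1; -0.65 1.7 0.5 0 -0.001 0.047 -1; -0.6 1.7 0.5 0 -0.001 0.047 -1; -0.5 1.7 0.5 0 0 0.047 -1; -0.4 1.7 0.5 0 0 0.047 -1; -0.3 1.7 0.5 0 0 0.047 -1"

```text
t: 58.72
ee_pos: [0.5497, -0.2821, 0.2534]
ee_rot: [0.987, -0.16, -0.004, -0.002]
wrist_force: [0.5, -1.0, -1.1]
width: 0.169
```

Call:
apply_moves --motion "-0.2 1.7 0.5 0 0 0.047 -1; -0.2 1.6 0.4 0 0 0.047 -1; -0.1 1 0.2 0 0 0.03 -1; 0 0 0 0 0 0 -1; 0 0 0 0 0 0 -1; 0 0 0 0 0 0 -1; 0 0 0 0 0 0 -1; 0 0 0 0 0 0 -1"

```text
t: 59.38
ee_pos: [0.5265, -0.322, 0.2342]
ee_rot: [0.974, -0.224, -0.009, -0.004]
wrist_force: [-0.6, 0.1, -0.5]
width: 0.168
```

Run:
```python
from plan import *
st()
plan([(.5303,-.3312,.215,-.451,-1,8)])
```

```text
t 59.38 [ 0.5265 -0.322   0.2342] psi -0.4525 tilt [-0.0159  0.0117] w 0.168 F [-0.6  0.1 -0.5] q [-0.59  0.03  1.65  0.    1.49  1.43]
0.26 0.22 0.63 -0.001 0.006 0 -1; 0.26 0.22 0.64 -0.001 0.006 0 -1; 0.25 0.22 0.64 -0.001 0.006 0 -1; 0 0 0 0 0 0 -1; 0 0 0 0 0 0 -1; 0 0 0 0 0 0 -1; 0 0 0 0 0 0 -1; 0 0 0 0 0 0 -1
```

Call:
apply_moves --motion "0.25 0.2 0.3 -0.001 0.006 0 -1; 0.25 0.2 0.5 -0.001 0.006 0 -1; 0.2 0.2 0.6 -0.001 0.005 0 -1; 0 0 0.5 0 0 0 -1; 0 0 0.4 0 0 0 -1; 0 0 0.2 0 0 0 -1; 0 0 0 0 0 0 -1; 0 0 0 0 0 0 -1"

```text
t: 60.05
ee_pos: [0.5314, -0.3298, 0.2062]
ee_rot: [0.975, -0.223, -0.0, -0.0]
wrist_force: [0.1, -0.9, -0.2]
width: 0.167
```

Run:
```python
from plan import *
st()
plan([(.5303,-.3312,.2,-.451,-1,8)])
fs=grab_frame("scene");ft=grab_frame("top")
cv2.imwrite("pics/r1.png",np.hstack([cv2.resize(fs[215:300,85:170],(400,400)),cv2.resize(ft[180:240,340:400],(400,400))])[:,:,::-1])
```

```text
t 60.05 [ 0.5314 -0.3298  0.2062] psi -0.4491 tilt [-0.0002  0.0006] w 0.167 F [ 0.1 -0.9 -0.2] q [-0.6   0.05  1.67  0.    1.42  1.42]
-0.03 0.18 0.62 0 0 0.002 -1; 0 0 0 0 0 0 -1; 0 0 0 0 0 0 -1; 0 0 0 0 0 0 -1; 0 0 0 0 0 0 -1; 0 0 0 0 0 0 -1; 0 0 0 0 0 0 -1; 0 0 0 0 0 0 -1
```

View pics/r1.png

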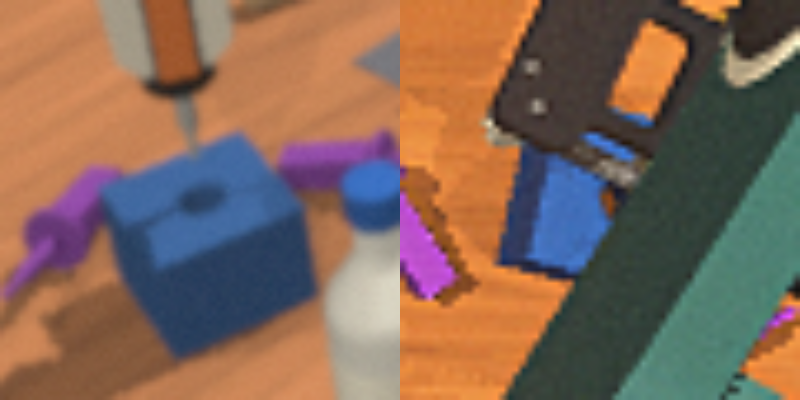

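Run:
```python
from plan import *
fs=grab_frame("scene");g=fs[245:272,112:145].astype(float).mean(2)
m=(fs[...,2].astype(int)<75)&(fs[...,0]<70);m[:251]=0;m[264:]=0;m[:,:120]=0;m[:,137:]=0
ys,xs=np.nonzero(m);h=(xs.mean(),ys.mean());print("hole px",h,m.sum(),"world",at_z("scene",h,.05),"(~depth .047)",at_z("scene",h,.047))
print("tip proj",proj("scene",[.5314,-.3298,.0692]),"below at .05",proj("scene",[.5314,-.3298,.05]))
ft=np.load("ft3.npy")
m=(ft.max(2)<75);m[:195]=0;m[222:]=0;m[:,:360]=0;m[:,:]&=True;m[:,388:]=0
import cv2
n,l,s,c=cv2.connectedComponentsWithStats(m.astype(np.uint8));print([(s[i,4],c[i],at_z("top",c[i],.049)) for i in range(1,n) if s[i,4]>8])
```

```text
hole px (np.float64(nan), np.float64(nan)) 0 world [nan nan nan] (~depth .047) [nan nan nan]
tip proj [[126.1250501  248.92246395]] below at .05 [[127.65584637 256.55743469]]
[(np.int32(109), array([363.69724771, 205.49541284]), array([ 0.53854603, -0.30691695,  0.049     ]))]<stdin>:4: RuntimeWarning: Mean of empty slice.
  ret = ret.dtype.type(ret / rcount)
```

Call:
apply_moves --motion "0.15 0 0.2 0 0 0 -1; 0.1 0 0.4 0 0 0 -1; 0 0 0.6 0 0 0 -1; 0 0 0.6 0 0 0 -1; 0 0 0.6 0 0 0 -1; 0 0 0.5 0 0 0 -1; 0 0 0.3 0 0 0 -1; 0 0 0 0 0 0 -1"

```text
t: 60.87
ee_pos: [0.5339, -0.331, 0.1711]
ee_rot: [0.975, -0.223, 0.0, -0.0]
wrist_force: [-0.5, 0.1, -1.7]
width: 0.173
```

Run:
```python
from plan import *
st()
```

```text
t 60.87 [ 0.5339 -0.331   0.1711] psi -0.4491 tilt [0.0004 0.0003] w 0.173 F [-0.5  0.1 -1.7] q [-0.6   0.08  1.7   0.    1.36  1.42]
```

Tip is at z≈0.034 inside the hole without contact. Lower the remaining ~26 mm.

Call:
apply_moves --motion "0 0 0.3 0 0 0 -1; 0 0 0.5 0 0 0 -1; 0 0 0.5 0 0 0 -1; 0 0 0.5 0 0 0 -1; 0 0 0.3 0 0 0 -1; 0 0 0.15 0 0 0 -1; 0 0 0.1 0 0 0 -1; 0 0 0 0 0 0 -1"

```text
t: 61.53
ee_pos: [0.5339, -0.331, 0.1449]
ee_rot: [0.975, -0.223, 0.0, -0.0]
wrist_force: [0.3, 0.1, -0.3]
width: 0.17
```

Run:
```python
from plan import *
st()
```

```text
t 61.53 [ 0.5339 -0.331   0.1449] psi -0.4491 tilt [0.0003 0.0003] w 0.17 F [ 0.3  0.1 -0.3] q [-0.6   0.1   1.72  0.    1.32  1.42]
```

Call:
apply_moves --motion "0 0 0.08 0 0 0 -1; 0 0 0.08 0 0 0 -1; 0 0 0.08 0 0 0 -1; 0 0 0.05 0 0 0 -1; 0 0 0 0 0 0 -1; 0 0 0 0 0 0 -0.4; 0 0 0 0 0 0 0; 0 0 0 0 0 0 0"

```text
t: 62.2
ee_pos: [0.5345, -0.3313, 0.1454]
ee_rot: [0.975, -0.223, 0.001, 0.0]
wrist_force: [-0.7, 0.1, 0.7]
width: 0.335
```

Call:
apply_moves --motion "0 0 0 0 0 0 0.1; 0 0 0 0 0 0 0.1; 0 0 0 0 0 0 0.1; 0 0 -0.8 0 0 0 0.1; 0 0 -1.5 0 0 0 0.1; 0 0 -2 0 0 0 0.1; 0 0 -2.5 0 0 0 0.1; 0 0 -2.5 0 0 0 0.1"

```text
t: 62.87
ee_pos: [0.5329, -0.3303, 0.2398]
ee_rot: [0.975, -0.223, -0.002, -0.001]
wrist_force: [-0.1, 0.1, 0.8]
width: 0.549
```

Call:
apply_moves --motion "-1 -1 -2 0 0 0 0.1; -2.5 -1 -2 0 0 0 0.1; -3 -1 -1 0 0 0 0.1; -3 0 0 0 0 0 0.1; -3 0 0 0 0 0 0.1; -1 0 0 0 0 0 0.1; 0 0 0 0 0 0 0.1; 0 0 0 0 0 0 0.1"

```text
t: 63.53
ee_pos: [0.4202, -0.2412, 0.3117]
ee_rot: [0.975, -0.223, 0.007, 0.002]
wrist_force: [-0.0, -0.8, -0.0]
width: 0.545
```

Run:
```python
from lidfit import *
st();ft=grab_frame("top");fs=grab_frame("scene")
out=np.zeros((600,800,3),np.uint8)
out[:300,:400]=cv2.resize(ft[120:240,215:375],(400,300),interpolation=cv2.INTER_CUBIC)
out[:300,400:800]=cv2.resize(ft[180:240,335:415],(400,300),interpolation=cv2.INTER_CUBIC)
out[300:,:400]=cv2.resize(fs[150:270,165:325],(400,300),interpolation=cv2.INTER_CUBIC)
out[300:,400:800]=cv2.resize(fs[220:300,80:186],(400,300),interpolation=cv2.INTER_CUBIC)
cv2.imwrite("pics/f1.png",out[:,:,::-1])
for n,f in(("top",ft),("scene",fs)): print(n,{k:round(v[0]*1e3,2) for k,v in fit(n,f,T).items()})
```

```text
t 63.53 [ 0.4202 -0.2412  0.3117] psi -0.449 tilt [ 0.0128 -0.0075] w 0.545 F [-0.  -0.8 -0. ] q [-0.57 -0.32  1.83  0.    1.62  1.45]
top {'left': np.float64(0.75), 'right': np.float64(0.0), 'front': np.float64(0.38)}
scene {'left': np.float64(3.0), 'right': np.float64(2.75), 'front': np.float64(1.5)}
```

View pics/f1.png

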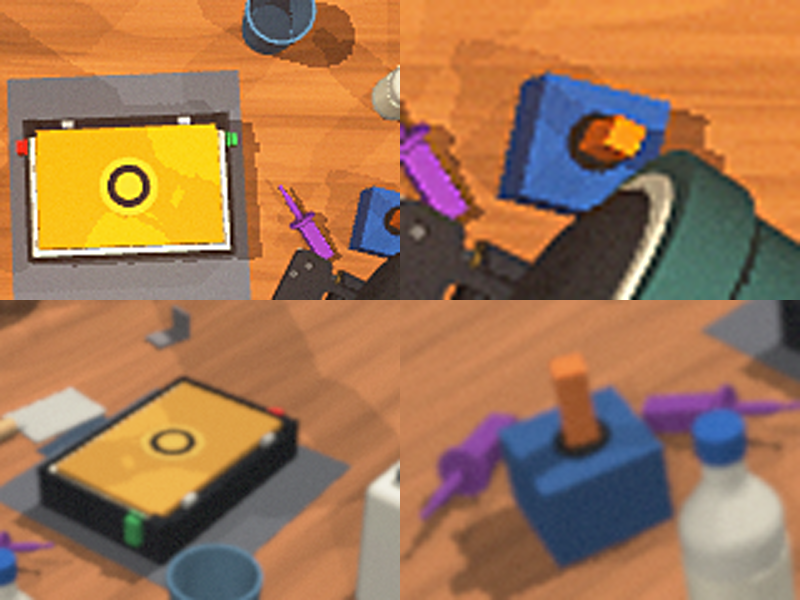

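```bash
python3 -c "
from bench import *
print(job_done())"
```

```text
the job is handed in; nothing more can be done
None
```

The job is done and handed in at about 63.5 s of the 210 s allowed.

- **Blocks and lid:** I laid all three gold bearing blocks in the case. I then folded the lid down and pressed it shut with about 18 N. The closing pictures from both cameras show it flat, with its edges where they were when it was first shut.
- **Seam pass:** I ran the burnisher, held upright, from the red mark to the green mark in one continuous pass of about 22 s, averaging about 19.6 mm/s. By the arm's readings the tip was on the groove floor almost throughout.
- **Return:** The last pictures show the burnisher upright in the stand with its flange on the block, and the arm clear of everything.

Some points were less than ideal:

- **Speed:** It fell to roughly 6–13 mm/s for the first centimetre or two after each front corner. It reached about 25 mm/s for short stretches on the right side.
- **Contact:** Tip pressure varied from about 0 to 12 N. The tip lifted up to about 1 mm off the floor at two points on the right side.
- **Case position:** The two cameras disagreed by about 1–2 mm along x. Along the front the tip ran about 0.5 mm off my estimated centre line, with a slight sideways force that may have been the outer wall.
- **Purple look-alikes:** Both fell over by themselves at the very start, before the arm moved. I did not touch them or the other bystanders.

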